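# Swap ends of a key-locked slide carrier

## Robot

A 6-joint arm with a two-finger parallel gripper is mounted at the origin on the work surface. World frame = base frame: x ahead of the robot, y to its left, z up, the work surface at z = 0. Lengths are in m, angles in degrees, forces in N, time in s.
With the tool pointing down it reaches from about 0.4 to 0.825 m from the base axis. Payload 7 kg.
Tool frame: the origin (TCP) lies between the finger pads; the fingertips stand ctrl.tip_extent ahead of it and the grasp point (between the pads) lies 2 mm behind it (ctrl.tip_extent is the distance from the TCP to the fingertips, in m); z points along the fingers, y is the direction in which the jaws open and shut (so a half turn about z gives the same grasp; the last joint's range is limited). The gripper opens to 88 mm and grips with 3 to 60 N. Pads are 19 mm wide; open, the fingers measure 130 mm over their backs; the gripper's body (78 mm by 193 mm) begins 47 mm behind the grasp point.
Start: joints at [86.236, 20.546, 0.682, 0, -70.136, -16.507], TCP at [0.234, 0.633, 0.244] pointing down, gripper open.
Joint ranges: [-176.03, 176.03], [-82.01, 121.73], [-58.28, 71.71], [-173.87, 95.51], [-174.79, -0.11], [-173.66, 173.66]. Speed limits (degrees/s): [136.94, 136.94, 172.46, 180, 180, 180].

## Interface

Orientations are given as [roll, pitch, yaw] about the fixed x, y, z axes, in that order (R = Rz(yaw) Ry(pitch) Rx(roll)).
In Python, from plant import ctrl gives the robot as it stands.
- The arm moves only by the shell command python3 -m handwheel 'ROWS' [OPENING]. ROWS is JSON, a list of rows, each a list of 6 numbers: the shift along the tool's x, y, z in m, then the turn, a rotation vector about the tool's x, y, z in rad. In form: [[dx, dy, dz, ax, ay, az], ...]. A call has 1 to 8 rows; each row is the pose to reach, as a shift and turn from the pose commanded when the call began, along the tool's axes at that moment; what a row does not reach only later rows make up. A row lasts 1/8 s, in which the tool goes at most 62.5 mm and 10.7 degrees, less where a joint would pass 70% of its speed; a pose out of reach is approached as far as the arm can. A call with a gripper value outside its range is refused whole. OPENING is the closure, from -1 (fully open) to 1 (shut), so that 0 is half open, set as the call begins (- or left out, the last holds). The fingers move at their own pace and stop on an object; the grip force is fixed at half the most. Time passes only in rows, so rows that repeat a pose let the fingers close. It gives the time, the measured TCP pose, the force and the opening at its end, in the units of the state.
- ctrl.get_obs(): the state, without advancing time (a new reading comes with each control period).
- ctrl.snapshot(name): name is "scene" or "top" or "wrist"; returns a dict with "img" (420x560x3 uint8, blue, green, red), "fx", "fy", "cx", "cy" (pixels), "R" (3x3) and "t" (3): a world point X has camera coordinates R X + t. Camera axes: x right, y down, z forward; pixel columns grow to the right and rows downward; lengths in m; the calibration is good to about 2 mm. The wrist camera is an equidistant fisheye: a pixel r from the principal point sees the ray r / f radians off the axis. A picture is of the moment at which its call begins. There is no depth.
- ctrl.close_job(): hands the job in, once; it reports no verdict.
The state is a dict: "clock": time; "joint_pos": joint angles; "qvel": joint speeds; "tau": joint torques, N m; "tool_pos": TCP position; "orientation": TCP orientation; "force": force on the tool from outside, world axes, zero at the start; "moment": the same for the moment, N m; "opening": finger opening in m.
Only numpy, scipy, OpenCV 4.12 (cv2) and the standard library are available. Lean on these libraries where they do the work, as an engineer would, in place of code of your own. Each camera call takes 0.05 s, during which the arm holds its last target.

## Task

With the blue-headed key standing in its lock, unlock the specimen stage (turn it fully clockwise, seen from above), turn the double-ended slide carrier end for end so that its unused white slide lies next to the reading head, and seat it flat in its nest again. Then, with the key, lock it in by turning back to the one position where the key comes out, draw the key out and hang it upright by its collar in the slot of the blue key rack. Leave the other things on the bench where they are.

Things in the scene. Friction and masses are not known exactly. Their poses are not given: they have to be found in the camera images.
- stage: White stage fixed to the bench, placed anew each time. Origin on the bench under the centre of the carrier's nest; z up, +y along the carrier to the grey reading head, -x to the lock. Nest floor 20 mm above the bench; dark stops round it, 5 mm tall, leave the carrier's foot 4 mm play each side.
- lock (a joint): Barrel angle, rad: 0 locked (start, hard stop) to 1.5 fully unlocked (hard stop), clockwise from above; friction about 0.04 N m, stays where left. The key has 0.06 rad play in it. The key comes out, straight up, only at 0, give or take about 0.07 rad; else its bit is caught under the plate.
- key: Loose steel key, 50 to 80 g, 75 mm long; starts upright in the lock, its x along the stage's x. Origin on its axis under the collar (26 mm across, 8 mm thick), which rests on the keeper plate. z up to the blue head: a plate 44 mm wide (x), 8 mm thick (y), 8 to 50 mm above the origin. Below: shaft 10 mm across, 25 mm long, and a bit 6 mm thick reaching 20 mm to -x at its tip.
- carrier: Loose black double-ended slide carrier, 0.2 to 0.45 kg, 170 mm long (y), 56 mm wide, 12 mm thick, a slide on each end; amid it a square aluminium grip post, 28 x 28 mm, its top 60 mm above the underside. Origin at the centre of the underside; z up. It starts in the nest, axes along the stage's, stained end at the reading head.
- carrier_unused (a point): Top of the carrier's unused end (white slide), 55 mm from the carrier's origin along its -y
- carrier_used (a point): Top of the carrier's used end (magenta stained slide), 55 mm from the carrier's origin along its +y
- keyhole (a point): On the stage: where the vertical lock axis meets the top of the steel keeper plate (60 x 60 mm, 55 mm above the bench), 90 mm from the stage's origin along its -x. The keyhole's slot points to the stage's -x.
- latch_tip (a point): Tip of the orange latch arm that turns with the barrel, 70 mm from the lock axis, 12 mm wide, 34 to 40 mm above the bench (point at 37). At lock 0 it points along the stage's +x, over the carrier's edge, and holds the carrier down; at 1.5 along the stage's -y, clear of it.
- reader (a point): Middle of the top of the grey reading head, a block 75 x 40 mm, 58 mm tall, 122 mm from the stage's origin along its +y.
- rack: Blue key rack fixed to the bench left or right of the stage, 110 (x) x 64 x 50 mm tall. Origin on the bench under its centre. A slot open at the top runs along its x, 16 mm wide, 98 mm long, floor 8 mm above the bench: the key's shaft and bit hang in it, bit along the slot either way round, and the collar rests on the rack's top.
- jar: Bystander, loose: small brown glass jar with a white cap, 52 mm across, 75 mm tall, standing on the bench beside the lock. Origin at the centre of its underside.
- slidebox: Bystander, loose: open green plastic box, 55 x 90 x 40 mm tall, behind the stage (on the side away from the lock). Origin at the centre of its underside.
- beaker: Bystander, loose: clear beaker, 66 mm across at the rim, 85 mm tall, beside the key rack. Origin at the centre of its underside.
- dishes: Bystander, loose: flat clear stack of dishes, 72 mm across, 30 mm tall, off one end of the key rack. Origin at the centre of its underside.
- flask: Bystander, loose: white bottle with a blue cap, 64 mm across, 130 mm tall, between stage and rack, near the robot or farther back. Origin at the centre of its underside.
- timer: Bystander, loose: grey block-shaped timer, 50 x 70 x 30 mm tall, between stage and rack, near the robot or farther back. Origin at the centre of its underside.
There are look-alikes about, which are no part of the job. What is shaped like the key but pink or yellow is not meant.

How it is judged:
By the outcome, as a careful person would: the job done as asked, in the order asked, and still so for the second after the job is handed in, with the robot touching nothing.
It also fails if it takes over 72 s, if anything falls off the work surface, if the arm or the gripper's body presses on something with over 40 N, if the wrist force passes 120 N, or if a joint passes its speed limit or range.

## Working session

There is one attempt and no reset: what is moved stays moved. The work goes in short steps, Python scripts to look and compute and a shell command to move; the robot and the scene stay as the last step left them, time stands still between calls to the robot, and variables do not carry over. Pictures are saved under pics/ and viewed, and the job is handed in when it is done.

```bash
ls; mkdir -p pics; python3 - <<'E'
from plant import ctrl
import cv2
print(ctrl.get_obs(), ctrl.tip_extent)
for n in ("scene","top"):
    s=ctrl.snapshot(n); cv2.imwrite(f"pics/{n}0.png",s["img"]); print(n,s["fx"],s["fy"],s["cx"],s["cy"],s["R"],s["t"])
E
```

```text
pics
{'clock': 0.0, 'joint_pos': array([ 8.62355461e+01,  2.05906665e+01,  6.33469962e-01, -2.14433171e-02,
       -7.01345909e+01, -1.65071512e+01]), 'qvel': array([ 0.09518867,  0.00486877,  0.00142057,  0.01747731, -0.03930915,
        0.02802174]), 'tau': array([-2.83019544e-04, -5.82716095e+01,  2.93039292e+01,  6.99648678e+00,
        6.81288730e-03, -1.68359693e-04]), 'tool_pos': array([0.23372052, 0.6327535 , 0.24262486]), 'orientation': array([ 1.79906267e+02, -6.75552169e-03, -2.02789024e+01]), 'force': array([ 0.33112607,  0.61398231, -0.03889128]), 'moment': array([-0.010915  , -0.01942707,  0.05391782]), 'opening': 0.08768050331159725} 0.017
scene 389.39794784549196 389.39794784549196 283.02568514083526 206.43903403832297 [[ 0.13318321  0.99108946 -0.0019769 ]
 [ 0.61925225 -0.08477255 -0.7806025 ]
 [-0.7738145   0.10273895 -0.62502466]] [-0.09922558 -0.27768389  1.43726712]
top 379.7995512435989 379.7995512435989 278.76004465035936 205.10928297854417 [[ 0.01776132 -0.99982455 -0.0059501 ]
 [-0.98050201 -0.01625262 -0.19583582]
 [ 0.19570476  0.00931239 -0.98061864]] [-0.00149771  0.56406588  0.75931123]
```

View pics/scene0.png

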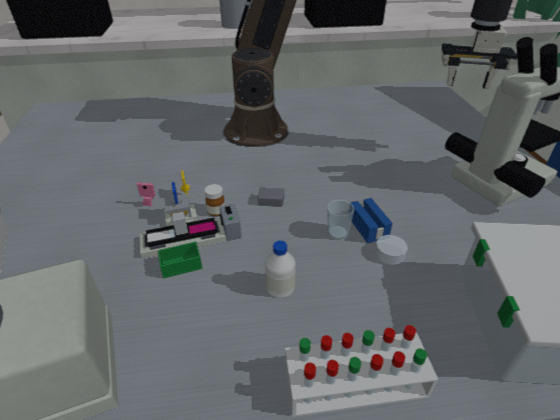

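View pics/top0.png

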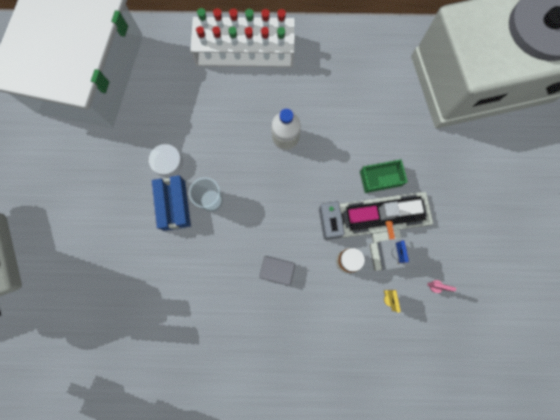

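```bash
cat > h.py <<'E'
import numpy as np, cv2
from plant import ctrl
def w(s,u,v,z):
    R=np.array(s["R"]);t=np.array(s["t"])
    d=R.T@np.array([(u-s["cx"])/s["fx"],(v-s["cy"])/s["fy"],1]); c=-R.T@t
    return c+d*(z-c[2])/d[2]
def p(s,X):
    X=np.atleast_2d(X)@np.array(s["R"]).T+np.array(s["t"])
    return np.c_[s["fx"]*X[:,0]/X[:,2]+s["cx"],s["fy"]*X[:,1]/X[:,2]+s["cy"]]
def crop(s,name,u0,v0,wd,ht,k):
    cv2.imwrite("pics/"+name+".png",cv2.resize(s["img"][v0:v0+ht,u0:u0+wd],None,fx=k,fy=k,interpolation=cv2.INTER_CUBIC))
def rot(o):
    from scipy.spatial.transform import Rotation as Ro
    return Ro.from_euler('xyz',o,degrees=True)
def delta(pos,yaw,base=None):
    """row from the commanded/measured pose to tool-down target"""
    from scipy.spatial.transform import Rotation as Ro
    o=ctrl.get_obs(); R=rot(o["orientation"]); T=Ro.from_euler('xyz',[180,0,yaw],degrees=True)
    d=R.inv().apply(np.array(pos)-o["tool_pos"]); a=(R.inv()*T).as_rotvec()
    return np.round(np.r_[d,a],4)
E
python3 - <<'E'
from h import *
s=ctrl.snapshot("top"); crop(s,"t1",310,150,150,112+50,5)
crop(s,"t2",130,140,110,100,6)
s=ctrl.snapshot("scene"); crop(s,"s1",120,160,140,120,5)
E
```

```text
(no output)
```

View pics/t1.png

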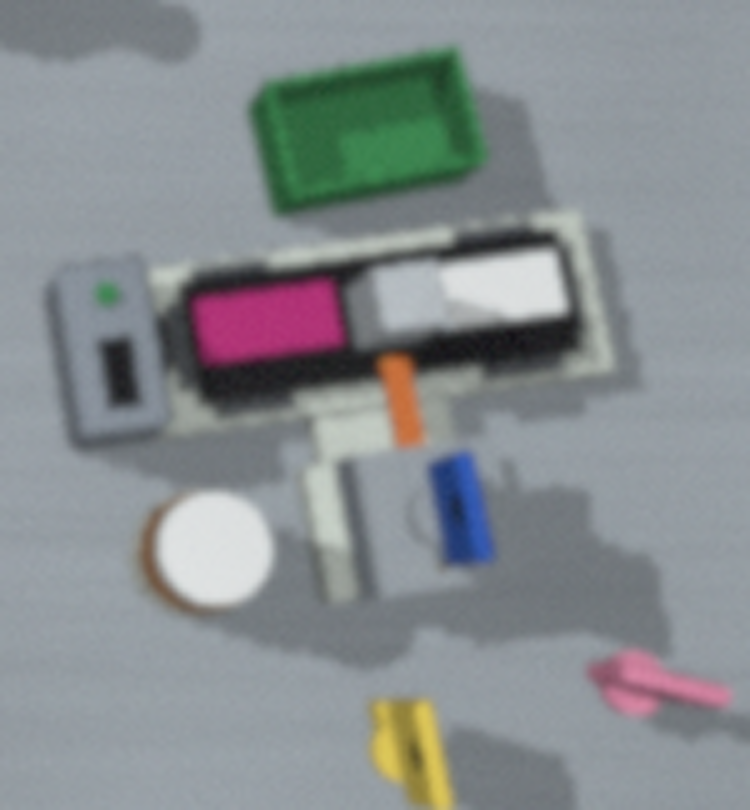

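View pics/t2.png

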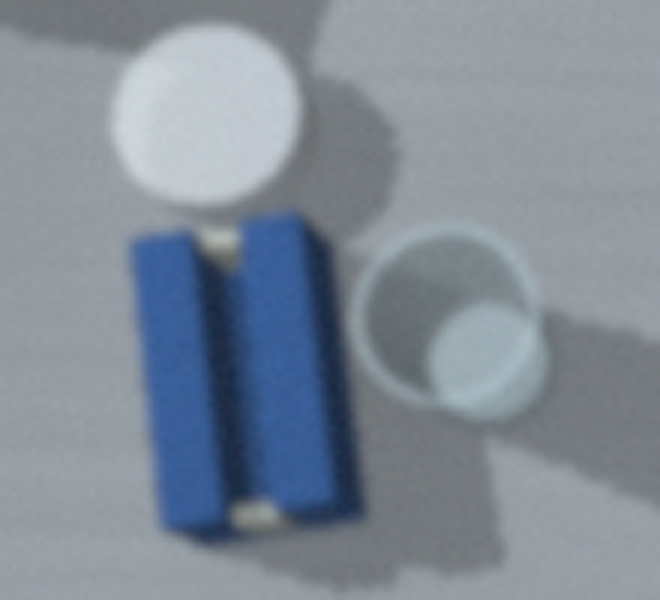

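View pics/s1.png

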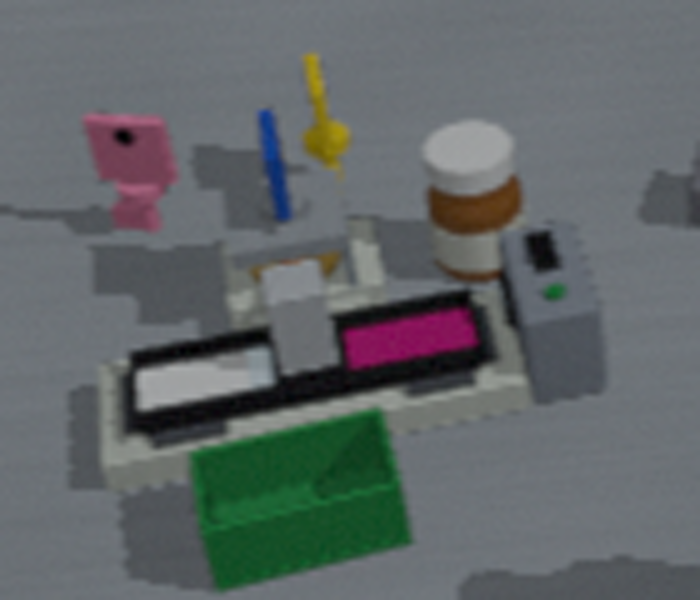

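```bash
cat > fit.py <<'E'
from h import *
from scipy.optimize import least_squares
s=ctrl.snapshot("top")
print("cam",-np.array(s["R"]).T@np.array(s["t"]))
px=lambda c,u0,v0,k:(u0+(c[0]+.5)/k-.5,v0+(c[1]+.5)/k-.5)
C=lambda c:px(c,310,150,5)
def w2(c,z): return w(s,*C(c),z)[:2]
for n,cs,z in (("reader",[(62,268),(145,258),(165,430),(77,445)],.058),("post",[(372,265),(440,260),(450,325),(380,335)],.08),("plate",[(345,462),(462,450),(477,580),(370,598)],.055),("base",[(583,210),(613,372)],.02),("latch",[(395,357)],.04),("keytop",[(471,455),(493,558)],.105),("jar",[(213,550)],.075)):
    P=np.array([w2(c,z) for c in cs]); print(n,P.round(4).tolist(),P.mean(0).round(4))
D=lambda c:px(c,130,140,6)
P=np.array([w(s,*D(c),.05)[:2] for c in [(132,240),(298,213),(335,498),(165,530)]]);print("rack",P.round(4).tolist(),P.mean(0))
for n,c,z in (("dishes",(207,115),.03),("beaker",(447,315),.085)):print(n,w(s,*D(c),z))
def res(q):
    c,sn=np.cos(q[2]),np.sin(q[2]); r=[]
    def add(loc,z,cr):
        l=np.array(loc); X=[q[0]+c*l[0]-sn*l[1],q[1]+sn*l[0]+c*l[1],z]
        r.extend(p(s,X)[0]-C(cr))
    # image up=+x, left=+y roughly (TL: +x,+y)
    for (a,b),cr in zip([(1,1),(1,-1),(-1,-1),(-1,1)],[(62,268),(145,258),(165,430),(77,445)]): add((a*.0375,.122+b*.02),.058,cr)
    for (a,b),cr in zip([(1,1),(1,-1),(-1,-1),(-1,1)],[(372,265),(440,260),(450,325),(380,335)]): add((a*.014,b*.014),.08,cr)
    for (a,b),cr in zip([(1,1),(-1,1),(-1,-1)],[(345,462),(370,598),(477,580)]): add((-.09+a*.03,b*.03),.055,cr)
    return r
f=least_squares(res,[.5,-.2,.1]);print("stage",f.x,np.degrees(f.x[2]));print(np.round(f.fun,1))
E
python3 fit.py
```

```text
cam [4.04493506e-01 5.99102170e-04 8.55050142e-01]
reader [[0.5693, -0.0843], [0.5742, -0.1199], [0.5004, -0.1273], [0.4934, -0.0903]] [ 0.5343 -0.1054]
post [[0.5681, -0.2108], [0.5707, -0.2392], [0.5433, -0.2421], [0.5386, -0.2131]] [ 0.5552 -0.2263]
plate [[0.4885, -0.2032], [0.4944, -0.2526], [0.4404, -0.2564], [0.4322, -0.2117]] [ 0.4639 -0.231 ]
base [[0.6077, -0.323], [0.5341, -0.332]] [ 0.5709 -0.3275]
latch [[0.536, -0.2302]] [ 0.536  -0.2302]
keytop [[0.4869, -0.2402], [0.4467, -0.2469]] [ 0.4668 -0.2436]
jar [[0.4497, -0.1433]] [ 0.4497 -0.1433]
rack [[0.6177, 0.2884], [0.6289, 0.2283], [0.5236, 0.2078], [0.5111, 0.2677]] [0.57031262 0.24806267]
dishes [0.67235497 0.27118987 0.03      ]
beaker [0.5832772  0.16403772 0.085     ]
stage [ 0.55316257 -0.22474838  0.12997324] 7.446918104467993
[-2.4 -1.3 -0.5 -1.3  0.5 -1.1 -0.7 -2.  -0.8  1.3 -1.1  0.9 -0.8  1.
 -0.2  0.6 -0.2 -0.6 -0.5  0.9  6.7  1.2]
```

```bash
cat > ov.py <<'E'
from h import *
def box(cx,cy,sx,sy,z0,z1):
    P=[(cx+a*sx/2,cy+b*sy/2,z) for z in(z0,z1) for a,b in((1,1),(1,-1),(-1,-1),(-1,1))]
    E=[(i,(i+1)%4) for i in range(4)]+[(i+4,(i+1)%4+4) for i in range(4)]+[(i,i+4) for i in range(4)]
    return P,E
def draw(s,img,q,B,u0,v0,k,col):
    c,sn=np.cos(q[2]),np.sin(q[2])
    P,E=B; P=np.array(P); X=np.c_[q[0]+c*P[:,0]-sn*P[:,1],q[1]+sn*P[:,0]+c*P[:,1],P[:,2]]
    U=(p(s,X)-[u0,v0]+.5)*k-.5
    for a,b in E: cv2.line(img,tuple(int(round(x*16)) for x in U[a]),tuple(int(round(x*16)) for x in U[b]),col,1,cv2.LINE_AA,4)
STAGE=[(box(0,0,.056,.17,.02,.032),(0,255,255)),(box(0,0,.028,.028,.032,.08),(0,255,0)),(box(0,.122,.075,.04,0,.058),(255,255,0)),(box(-.09,0,.06,.06,.055,.055),(0,0,255)),(box(-.09,0,.044,.008,.063,.105),(255,255,255))]
RACK=[(box(0,0,.11,.064,0,.05),(0,255,255)),(box(0,0,.098,.016,.05,.05),(0,255,0))]
def over(s,name,q,L,u0,v0,wd,ht,k):
    im=cv2.resize(s["img"][v0:v0+ht,u0:u0+wd],None,fx=k,fy=k,interpolation=cv2.INTER_CUBIC)
    for B,c in L: draw(s,im,q,B,u0,v0,k,c)
    cv2.imwrite("pics/"+name+".png",im)
E
python3 - <<'E'
from ov import *
q=[.5531,-.2255,.13]
over(ctrl.snapshot("top"),"o1",q,STAGE,310,150,150,112,5)
over(ctrl.snapshot("scene"),"o2",q,STAGE,120,160,140,100,5)
q=[.5703,.248,.19]
over(ctrl.snapshot("top"),"o3",q,RACK,130,140,110,100,5)
over(ctrl.snapshot("scene"),"o4",q,RACK,320,180,100,90,5)
a=[cv2.imread(f"pics/o{i}.png") for i in (1,2,3,4)]
cv2.imwrite("pics/o34.png",np.hstack([cv2.resize(a[2],(400,364)),cv2.resize(a[3],(400,360))[:360] if 0 else cv2.resize(a[3],(400,364))]))
E
```

```text
(no output)
```

View pics/o1.png

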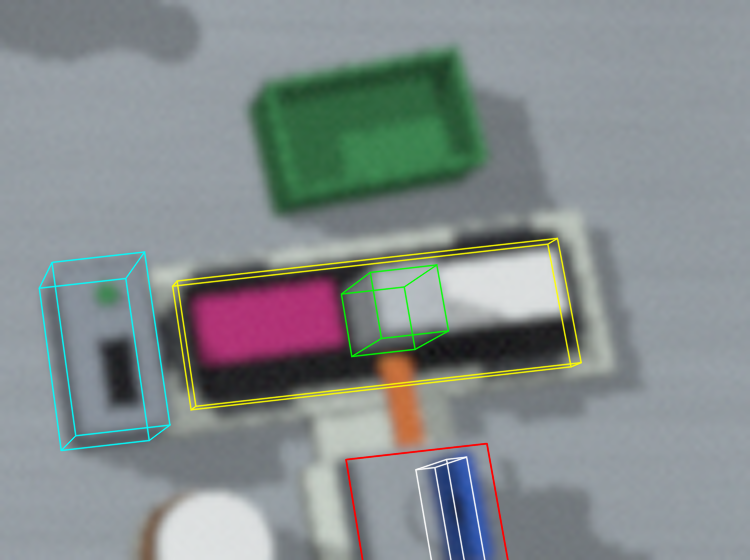

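View pics/o2.png

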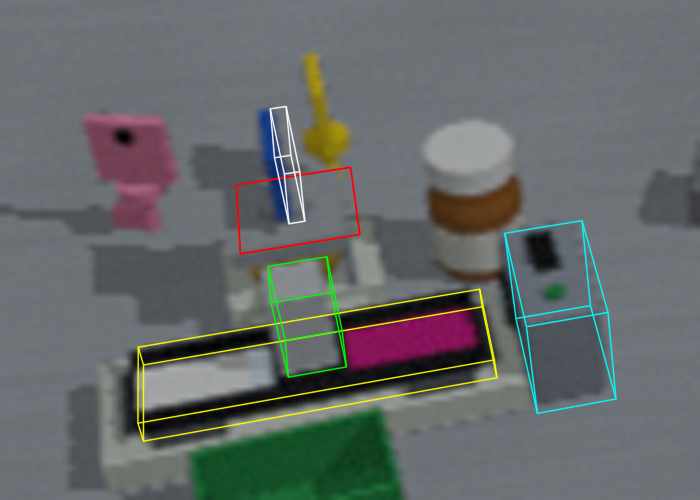

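View pics/o34.png

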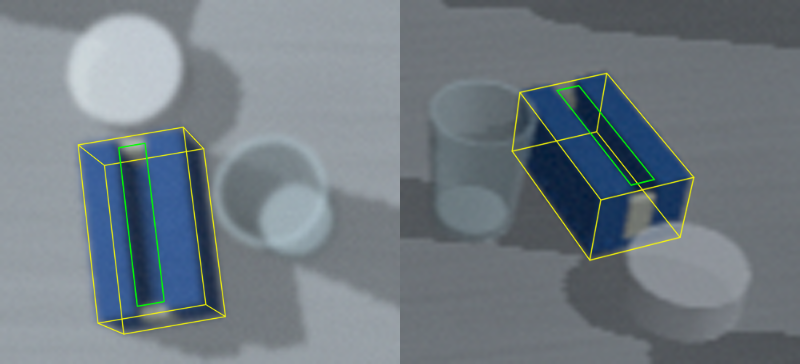

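```bash
python3 -c "
from h import *
print(delta([.52,.25,.3],-20.28)); print(delta([.47,-.2,.3],-20.28))"
```

```text
[ 4.011e-01  2.603e-01 -5.650e-02  1.000e-04 -0.000e+00  1.000e-04]
[ 5.102e-01  6.997e-01 -5.640e-02  1.000e-04 -0.000e+00  1.000e-04]
```

```bash
python3 -m handwheel '[[0.05,0.035,-0.01,0,0,0],[0.10,0.065,-0.02,0,0,0],[0.15,0.1,-0.03,0,0,0],[0.2,0.13,-0.04,0,0,0],[0.25,0.16,-0.05,0,0,0],[0.3,0.195,-0.057,0,0,0],[0.35,0.227,-0.057,0,0,0],[0.4,0.26,-0.057,0,0,0]]' -1
python3 -c "
from h import *
print(ctrl.get_obs()['joint_pos']); print(delta([.46,-.17,.3],0))
print(delta([.46,-.17,.3],7.5))"
```

```text
clock: 1.45
tool_pos: [0.5199, 0.2491, 0.3011]
orientation: [-179.9, -0.0, -20.3]
force: [0.2, 0.6, -0.3]
opening: 0.0873
[ 4.50306057e+01  9.40465895e+00 -6.90150098e+00  1.24554753e-03
 -7.36293096e+01  2.47130099e+01]
[ 0.0889  0.4139  0.0007 -0.0009 -0.0007 -0.3535]
[ 0.0889  0.4139  0.0007 -0.0009 -0.0007 -0.4844]
```

```bash
python3 -m handwheel '[[0.01,0.055,0,0,0,-0.07],[0.025,0.11,0,0,0,-0.14],[0.035,0.165,0,0,0,-0.21],[0.045,0.22,0,0,0,-0.28],[0.055,0.275,0,0,0,-0.35],[0.07,0.33,0,0,0,-0.42],[0.08,0.38,0,0,0,-0.485],[0.089,0.414,0,0,0,-0.485]]'
python3 -c "
from h import *
print(ctrl.get_obs()['joint_pos']); s=ctrl.snapshot('wrist'); cv2.imwrite('pics/w1.png',s['img']); print({k:v for k,v in s.items() if k!='img'})
print(-np.array(s['R']).T@np.array(s['t']))"
```

```text
clock: 2.45
tool_pos: [0.4583, -0.1705, 0.301]
orientation: [180.0, -0.0, 7.5]
force: [0.1, 1.0, 0.8]
opening: 0.0879
[ 2.69412786e+00  6.71702531e-01 -1.66965838e+01  7.68533234e-03
 -7.25869557e+01  9.48069705e+01]
{'fx': 325.19226210127806, 'fy': 325.19226210127806, 'cx': 277.2291450838533, 'cy': 207.5581875211527, 'R': array([[ 1.30878469e-01, -9.91398420e-01,  1.06582671e-07],
       [-9.60622862e-01, -1.26815638e-01,  2.47227650e-01],
       [-2.45101088e-01, -3.23568788e-02, -9.68957424e-01]]), 't': array([-0.22885119,  0.37499049,  0.55340404])}
[ 0.52581606 -0.16142162  0.44351696]
```

View pics/w1.png

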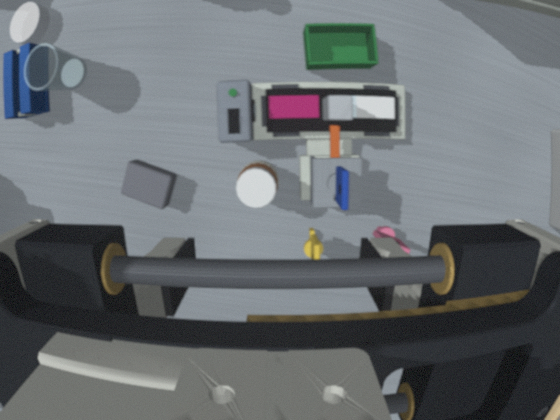

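```bash
python3 - <<'E'
s=open('h.py').read()
a=s.index("def p(s,X)");b=s.index("def crop")
s=s[:a]+'''def p(s,X,fish=None):
    X=np.atleast_2d(X)@np.array(s["R"]).T+np.array(s["t"])
    if fish is None: fish=s.get("fish",False)
    if fish:
        r=np.hypot(X[:,0],X[:,1]); th=np.arctan2(r,X[:,2]); k=th/np.maximum(r,1e-9)
        return np.c_[s["fx"]*X[:,0]*k+s["cx"],s["fy"]*X[:,1]*k+s["cy"]]
    return np.c_[s["fx"]*X[:,0]/X[:,2]+s["cx"],s["fy"]*X[:,1]/X[:,2]+s["cy"]]
def snap(n):
    s=dict(ctrl.snapshot(n)); s["fish"]=(n=="wrist"); return s
'''+s[b:]
s=s.replace('''    d=R.T@np.array([(u-s["cx"])/s["fx"],(v-s["cy"])/s["fy"],1]); c=-R.T@t''','''    a=np.array([(u-s["cx"])/s["fx"],(v-s["cy"])/s["fy"]]); r=np.hypot(*a)
    if s.get("fish"): a=a*np.tan(r)/max(r,1e-9)
    d=R.T@np.r_[a,1]; c=-R.T@t''')
open('h.py','w').write(s)
E
python3 - <<'E'
from ov import *
over(snap("wrist"),"w2",[.5531,-.2255,.13],STAGE,210,60,200,150,4)
crop(snap("wrist"),"w2r",210,60,200,150,4)
E
```

```text
(no output)
```

View pics/w2.png

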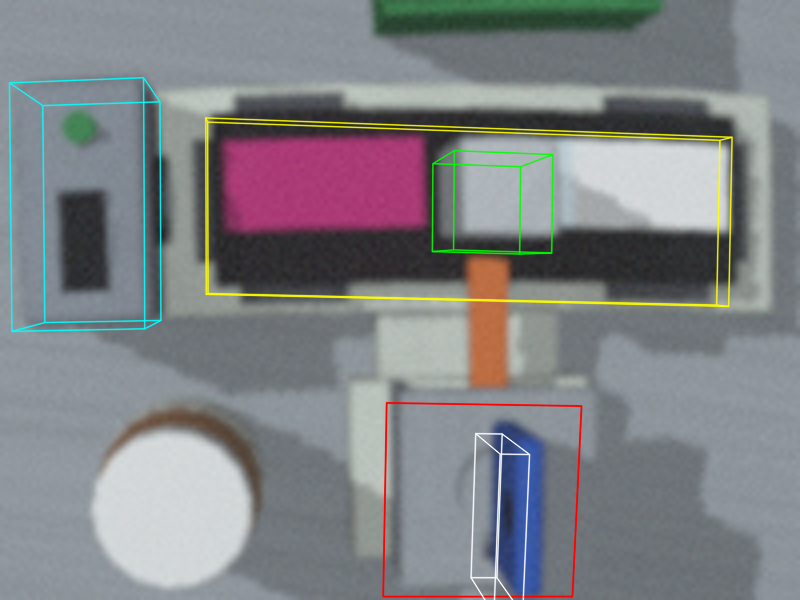

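View pics/w2r.png

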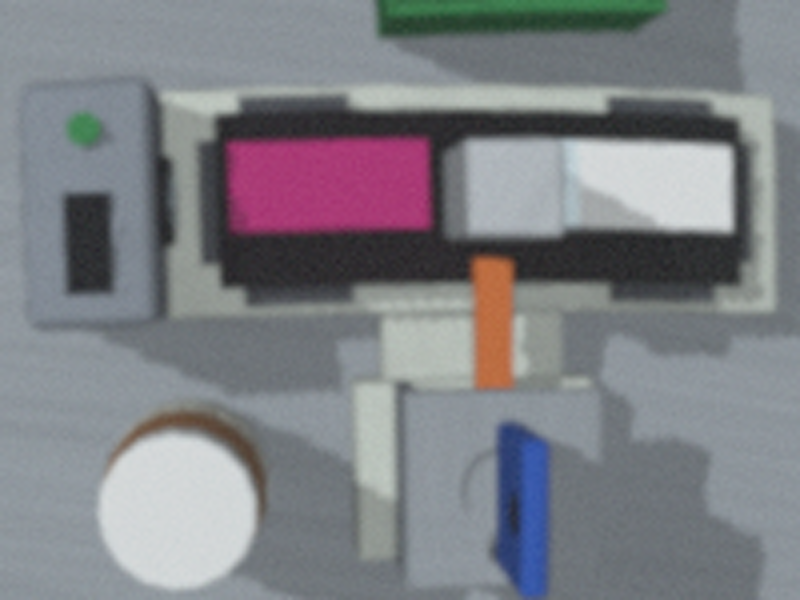

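```bash
cat > fit2.py <<'E'
from ov import *
from scipy.optimize import least_squares
s=snap("wrist")
def C(c): return np.array([210+(c[0]+.5)/4-.5,60+(c[1]+.5)/4-.5])
def fit(L,q0):
    def res(q):
        c,sn=np.cos(q[2]),np.sin(q[2]); r=[]
        for cx,cy,sx,sy,z,cs in L:
            for (a,b),cr in zip([(1,1),(1,-1),(-1,-1),(-1,1)],cs):
                if cr is None: continue
                l=(cx+a*sx/2,cy+b*sy/2)
                r.extend(p(s,[q[0]+c*l[0]-sn*l[1],q[1]+sn*l[0]+c*l[1],z])[0]-C(cr))
        return r
    f=least_squares(res,q0); print(f.x.round(4),np.degrees(f.x[2]).round(2),np.round(f.fun,1)); return f.x
rd=(0,.122,.075,.04,.058,[(22,88),(148,80),(155,322),(33,325)])
pl=(-.09,0,.06,.06,.055,[(402,390),(600,392),None,(405,582)])
ca=(0,0,.056,.17,.032,[(218,115),(738,118),(738,285),(222,287)])
po=(0,0,.028,.028,.08,[(468,140),(562,138),(562,240),(472,240)])
q=fit([rd,pl],[.55,-.22,.13]); fit([ca],q); fit([po],q); fit([rd,pl,ca,po],q)
k=fit([(-.09,0,.044,.008,.105,[(520,438),(545,440),None,None])],q)
E
python3 fit2.py
```

```text
[ 0.5581 -0.2258  0.1581] 9.06 [-1.2 -1.4  0.9 -1.6  1.3  0.6 -1.5  1.5  0.6  0.5 -0.3 -0.6  0.3  1. ]
[ 0.5581 -0.2259  0.159 ] 9.11 [-0.9 -0.6  0.5 -0.2  1.   0.3 -0.4  0.5]
[ 0.5576 -0.2261  0.1683] 9.64 [-0.7 -0.   0.4  0.6  1.1 -0.3 -0.8 -0.2]
[ 0.5579 -0.2259  0.1574] 9.02 [-1.1 -1.3  1.  -1.5  1.3  0.7 -1.5  1.6  0.6  0.6 -0.3 -0.4  0.3  1.2
 -0.8 -0.5  0.5  0.1  0.9  0.6 -0.5  0.5 -0.6 -0.5  0.5  0.4  0.9 -0.5
 -1.1 -0.7]
[ 0.5586 -0.2314  0.0631] 3.61 [-0.5 -0.1  0.5  0.1]
```

```bash
python3 -c "
from h import *
print(delta([.469,-.24,.2],9.05)); print(delta([.469,-.24,.088],9.05))"
```

```text
[ 9.000e-04  7.170e-02  1.006e-01 -1.000e-04 -1.000e-04 -2.870e-02]
[ 9.000e-04  7.170e-02  2.126e-01 -1.000e-04 -1.000e-04 -2.870e-02]
```

```bash
python3 -m handwheel '[[0.001,0.036,0.03,0,0,-0.028],[0.001,0.072,0.07,0,0,-0.028],[0.001,0.072,0.1,0,0,-0.028],[0.001,0.072,0.1,0,0,-0.028]]' 0
python3 -c "
from ov import *
s=snap('wrist');cv2.imwrite('pics/w3.png',s['img'])
over(s,'w3o',[.558,-.226,.158],STAGE,180,60,200,150,4)
print(ctrl.get_obs()['tool_pos'],ctrl.get_obs()['orientation'])"
```

```text
clock: 3.15
tool_pos: [0.4683, -0.2389, 0.1986]
orientation: [-179.9, 0.3, 9.1]
force: [-0.9, 0.1, 1.5]
opening: 0.0532
[ 0.46952221 -0.23912527  0.20050983] [-1.79992438e+02  8.76348166e-02  9.18350495e+00]
```

View pics/w3.png

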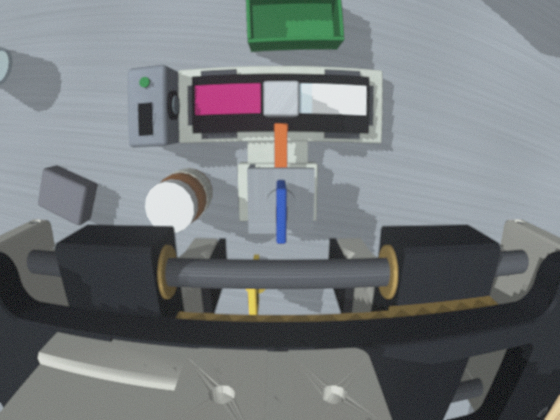

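View pics/w3o.png

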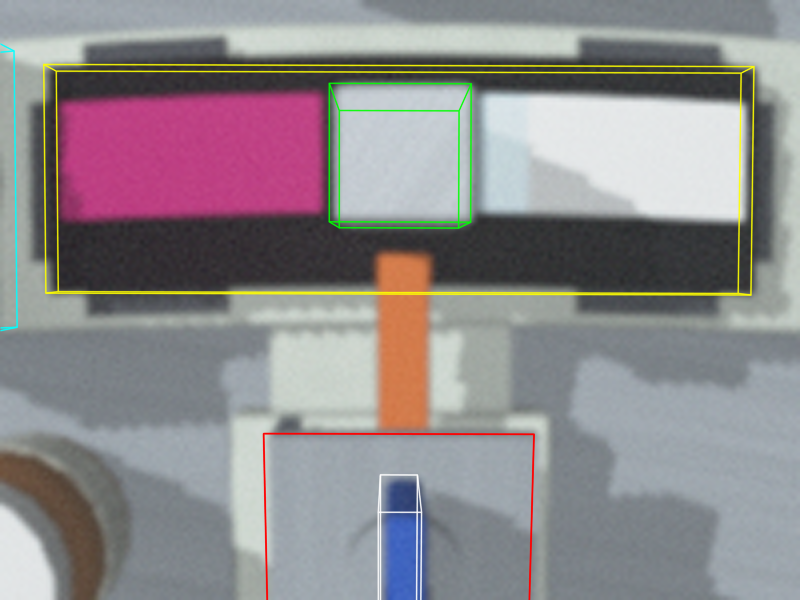

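```bash
python3 -m handwheel '[[0,0.0015,0.04,0,0,0],[0,0.0015,0.08,0,0,0],[0,0.0015,0.112,0,0,0],[0,0.0015,0.112,0,0,0]]' 0
python3 -m handwheel '[[0,0,0,0,0,0],[0,0,0,0,0,0],[0,0,0,0,0,0],[0,0,0,0,0,0]]' 1
python3 -c "
from h import *
s=snap('wrist');crop(s,'w4',130,60,300,220,2.6)
s=snap('scene');crop(s,'s4',120,130,140,120,5)
o=ctrl.get_obs();print(o['tool_pos'],o['orientation'],o['force'],o['moment'],o['joint_pos'])"
```

```text
clock: 3.7
tool_pos: [0.4697, -0.2404, 0.0884]
orientation: [-180.0, 0.1, 9.2]
force: [-0.0, 0.2, -0.6]
opening: 0.0436
clock: 4.2
tool_pos: [0.47, -0.2413, 0.0892]
orientation: [180.0, -0.1, 9.1]
force: [-0.1, -0.3, -0.3]
opening: 0.0095
[ 0.46994397 -0.24133528  0.08906023] [ 1.79983670e+02 -3.50831863e-02  9.12577816e+00] [-1.51418289  1.54823924  4.17563416] [ 0.3462006   0.32479524 -0.01789284] [-5.88929530e+00  1.58094317e+01 -2.91468739e+01  9.45096514e-03
 -4.50055788e+01  1.05008388e+02]
```

View pics/w4.png

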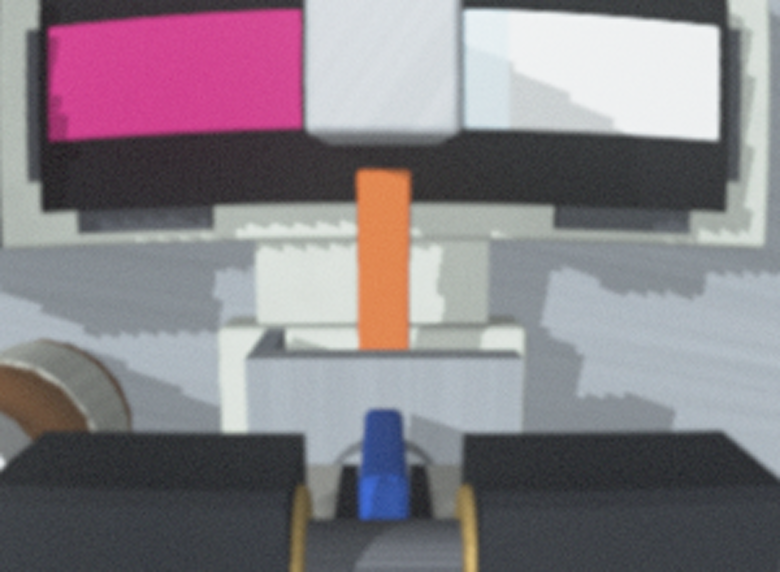

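View pics/s4.png

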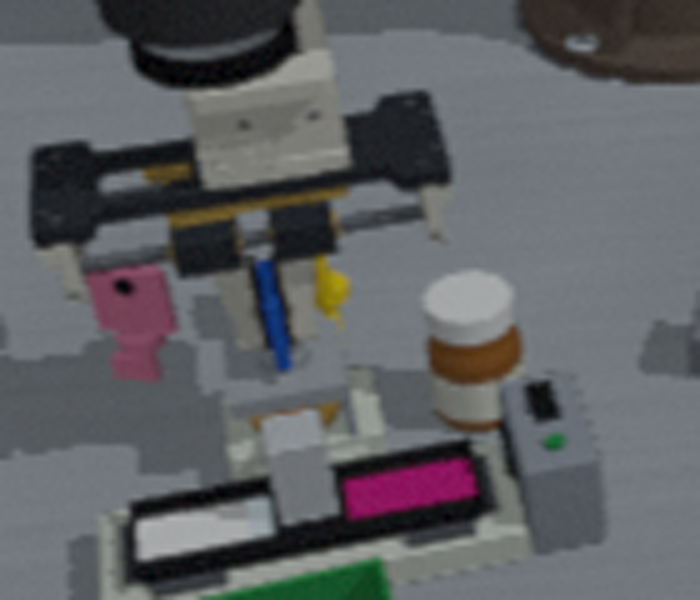

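```bash
python3 -m handwheel '[[0,0,0,0,0,0.1],[0,0,0,0,0,0.25],[0,0,0,0,0,0.4],[0,0,0,0,0,0.55],[0,0,0,0,0,0.7],[0,0,0,0,0,0.85],[0,0,0,0,0,1.0],[0,0,0,0,0,1.15]]'
python3 -c "
from h import *
o=ctrl.get_obs();print(o['tool_pos'],o['orientation'],o['force'],o['moment'],o['opening'],o['joint_pos'])"
```

```text
clock: 5.3
tool_pos: [0.4691, -0.2422, 0.0891]
orientation: [179.9, -0.0, -57.0]
force: [-3.4, -4.3, 6.3]
opening: 0.0078
[ 0.46909608 -0.24222899  0.08909474] [ 1.79898704e+02 -2.37945431e-02 -5.70248708e+01] [-3.36160332 -4.32662928  6.3293859 ] [-1.8538401   1.50710498  0.14129574] 0.007788696971822662 [ -5.94766926  15.8135128  -29.17889429   0.11603755 -45.07150959
  38.84078309]
```

```bash
python3 -m handwheel '[[0,0,0,0,0,0.12],[0,0,0,0,0,0.24],[0,0,0,0,0,0.35],[0,0,0,0,0,0.39],[0,0,0,0,0,0.39]]'
python3 -c "
from h import *
o=ctrl.get_obs();print(o['tool_pos'],o['orientation'],o['force'],o['moment'],o['opening'],o['joint_pos'])
s=snap('wrist');cv2.imwrite('pics/w5.png',s['img'])
s=snap('top');crop(s,'t5',300,150,150,112,5)"
```

```text
clock: 5.92
tool_pos: [0.4682, -0.2421, 0.0891]
orientation: [179.8, -0.0, -79.1]
force: [-5.5, -3.5, 8.6]
opening: 0.0079
[ 0.46817522 -0.24213156  0.08905594] [ 1.79821050e+02 -3.00400370e-02 -7.91143092e+01] [-5.53107848 -3.46416741  8.61898511] [-1.51650548  2.32315409  0.19063225] 0.007894916454329118 [ -5.94865353  15.79339742 -29.21505432   0.11364813 -45.15418588
  16.75403826]
```

View pics/w5.png

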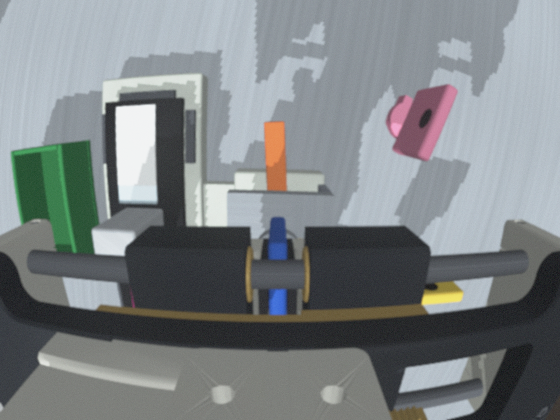

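View pics/t5.png

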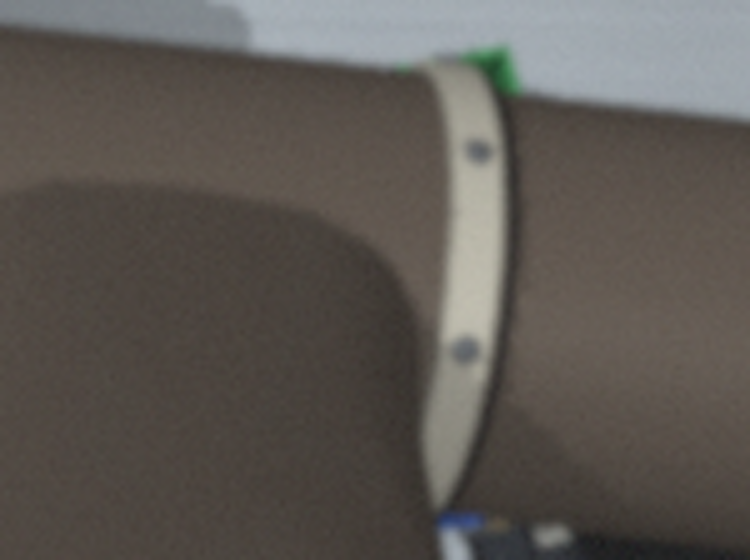

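```bash
python3 -c "
from h import *
s=snap('wrist');
crop(s,'w5c',220,100,120,120,5)
a=w(s,275,122,.04);b=w(s,277,190,.04);print(a,b,np.degrees(np.arctan2(*(a-b)[[1,0]])))
lx=np.array([.4692,-.2402]); print(np.degrees(np.arctan2(*(a[:2]-lx)[::-1])),np.hypot(*(a[:2]-lx)))"
```

```text
[ 0.4841085  -0.30907985  0.04      ] [ 0.47527817 -0.26947596  0.04      ] -77.43058554623275
-77.7871699455633 0.07047479362875564
```

View pics/w5c.png

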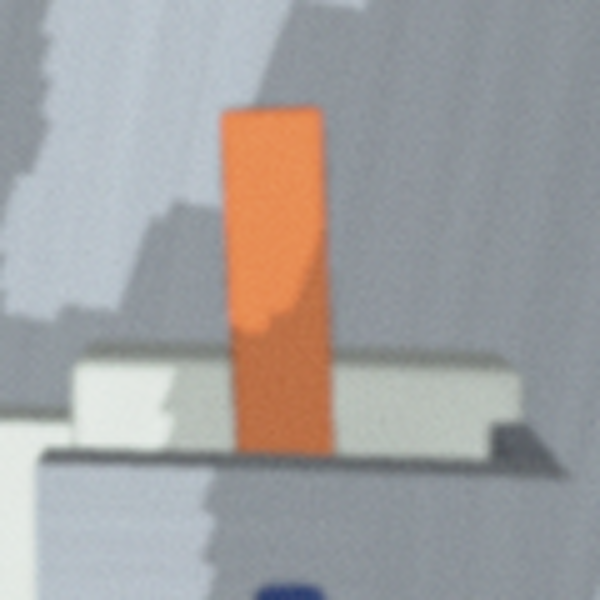

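```bash
python3 -m handwheel '[[0,0,0,0,0,0.03],[0,0,0,0,0,0.06],[0,0,0,0,0,0.06]]'
python3 -c "
from h import *
o=ctrl.get_obs();print(o['tool_pos'],o['orientation'],o['force'],o['moment'])
s=snap('wrist');
crop(s,'w6c',220,100,120,120,5)"
```

```text
clock: 6.45
tool_pos: [0.4674, -0.2422, 0.089]
orientation: [179.7, -0.0, -82.5]
force: [-7.2, -3.2, 12.0]
opening: 0.0076
[ 0.467414   -0.24219354  0.08904747] [ 1.79741710e+02 -3.00117749e-02 -8.25341856e+01] [-7.20893913 -3.17748757 12.03120764] [-1.51545642  3.30659103  0.29443949]
```

View pics/w6c.png

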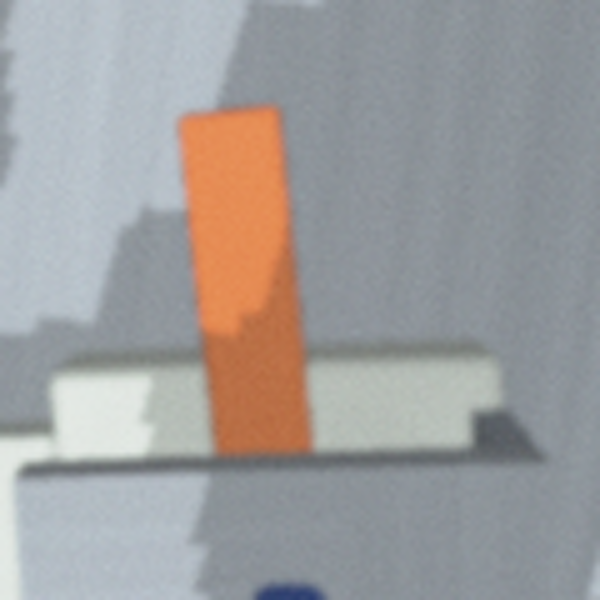

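```bash
python3 -m handwheel '[[0,0,0,0,0,-0.04],[0,0,0,0,0,-0.05]]'
python3 -m handwheel '[[0,0,0,0,0,0],[0,0,0,0,0,0],[0,0,0,0,0,0]]' 0
python3 -m handwheel '[[0,0,-0.03,0,0,0],[0,0,-0.08,0,0,0],[0,0,-0.12,0,0,0],[0,0,-0.12,0,0,0]]' 
python3 -c "
from h import *
o=ctrl.get_obs();print(o['tool_pos'],o['orientation'],o['force'],o['moment'],o['joint_pos'])
s=snap('wrist');cv2.imwrite('pics/w7.png',s['img'])
print(delta([.558,-.226,.2],9.05),delta([.558,-.226,.068],9.05))"
```

```text
clock: 6.75
tool_pos: [0.4677, -0.2422, 0.0891]
orientation: [179.8, -0.0, -79.6]
force: [-6.3, -5.0, 8.8]
opening: 0.0077
clock: 7.12
tool_pos: [0.4699, -0.2411, 0.0884]
orientation: [-180.0, 0.0, -79.7]
force: [-0.1, -0.1, -0.5]
opening: 0.0324
clock: 7.62
tool_pos: [0.4717, -0.2415, 0.212]
orientation: [-179.7, -0.1, -79.7]
force: [-0.2, 0.1, -0.6]
opening: 0.0439
[ 0.47174584 -0.24154995  0.21196478] [-1.79650924e+02 -1.41311713e-01 -7.96516017e+01] [-0.2128393   0.1492728  -0.63993298] [ 0.06973526 -0.04218193  0.04309833] [-5.86959751e+00  8.05810955e+00 -2.04952842e+01  4.36364689e-02
 -6.10719609e+01  1.61974437e+01]
[ 8.0000e-04 -8.8700e-02  1.0200e-02 -1.9000e-03 -3.1000e-03 -1.5486e+00] [ 7.0000e-04 -8.8300e-02  1.4220e-01 -1.9000e-03 -3.1000e-03 -1.5486e+00]
```

View pics/w7.png

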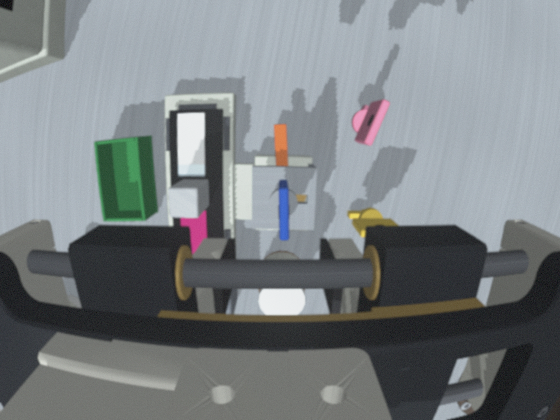

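```bash
python3 -m handwheel '[[0,-0.02,0,0,0,-0.18],[0,-0.04,0,0,0,-0.36],[0,-0.06,0,0,0,-0.54],[0,-0.089,0,0,0,-0.72],[0,-0.089,0.01,0,0,-0.9],[0,-0.089,0.01,0,0,-1.08],[0,-0.089,0.01,0,0,-1.26],[0,-0.089,0.01,0,0,-1.44]]' -0.4
python3 -m handwheel '[[0,0,0,0,0,-0.1],[0,0,0,0,0,-0.11],[0,0,0,0,0,-0.11]]'
python3 -c "
from ov import *
o=ctrl.get_obs();print(o['tool_pos'],o['orientation'],o['opening'])
s=snap('wrist');
over(s,'w8',[.558,-.226,.158],STAGE[:4],180,150,200,150,4)
print(delta([.558,-.226,.2],9.05),delta([.558,-.226,.068],9.05))"
```

```text
clock: 8.68
tool_pos: [0.5566, -0.225, 0.1966]
orientation: [-180.0, 0.2, 3.2]
force: [0.7, 0.4, -0.1]
opening: 0.0611
clock: 9.05
tool_pos: [0.557, -0.2252, 0.1977]
orientation: [-180.0, 0.1, 9.0]
force: [-0.1, 0.2, 0.4]
opening: 0.0612
[ 0.55697123 -0.22518174  0.19766792] [-1.79974201e+02  7.37043548e-02  9.00469919e+00] 0.06121891415144087
[ 0.0008  0.0009 -0.0021 -0.0003  0.0009 -0.0005] [ 0.0009  0.001   0.1299 -0.0003  0.0009 -0.0005]
```

View pics/w8.png

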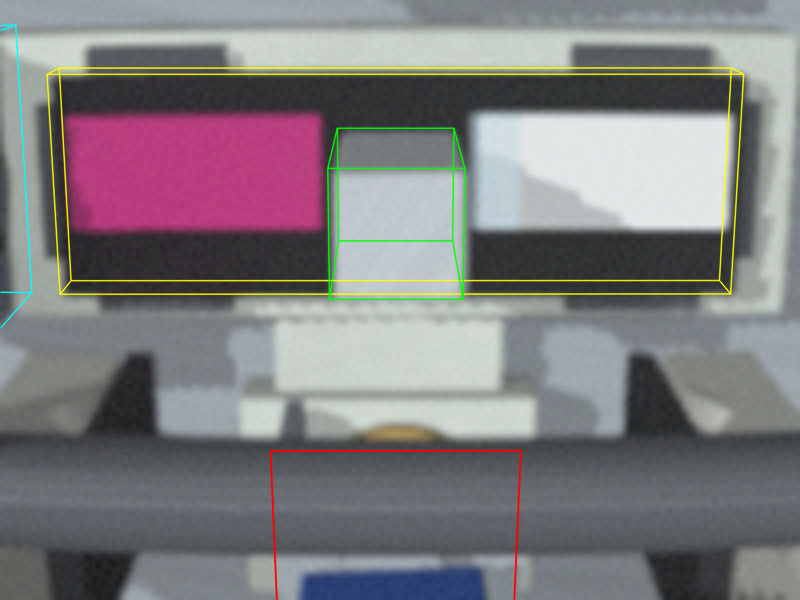

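```bash
python3 -m handwheel '[[0.001,0.001,0.05,0,0,0],[0.001,0.001,0.1,0,0,0],[0.001,0.001,0.13,0,0,0],[0.001,0.001,0.13,0,0,0]]' -0.4
python3 -m handwheel '[[0,0,0,0,0,0],[0,0,0,0,0,0],[0,0,0,0,0,0],[0,0,0,0,0,0]]' 1
python3 -m handwheel '[[0,0,-0.005,0,0,0],[0,0,-0.01,0,0,0],[0,0,-0.02,0,0,0]]'
python3 -c "
from h import *
o=ctrl.get_obs();print(o['tool_pos'],o['orientation'],o['force'],o['moment'],o['joint_pos'])
s=snap('wrist');cv2.imwrite('pics/w9.png',s['img'])"
```

```text
clock: 9.6
tool_pos: [0.5566, -0.2259, 0.0661]
orientation: [-179.9, 0.3, 9.0]
force: [-1.3, 0.2, 1.0]
opening: 0.0614
clock: 10.1
tool_pos: [0.5588, -0.2263, 0.0694]
orientation: [180.0, -0.1, 9.1]
force: [-1.5, 0.4, 4.0]
opening: 0.0276
clock: 10.48
tool_pos: [0.5581, -0.2261, 0.0887]
orientation: [-180.0, 0.1, 9.1]
force: [-0.1, -0.4, -2.5]
opening: 0.0276
[ 0.55806573 -0.22605121  0.08867248] [-1.79981499e+02  5.62401662e-02  9.11606494e+00] [-0.10515425 -0.37121828 -2.50879475] [-0.03878863 -0.00197488 -0.00987391] [-3.47962114e+00  2.18693823e+01 -1.96607907e+01 -7.72978435e-03
 -4.85287485e+01  1.02600799e+02]
```

View pics/w9.png

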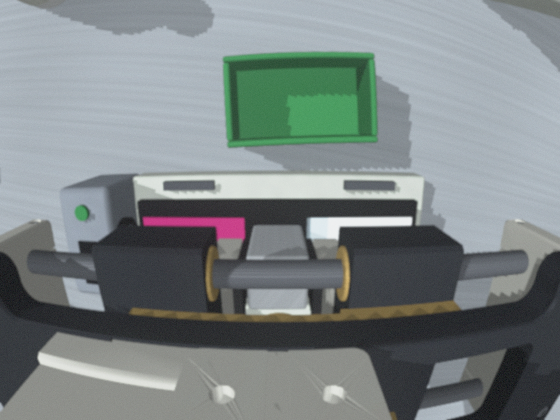

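```bash
python3 -m handwheel '[[0,0,-0.03,0,0,0],[0,0,-0.07,0,0,0],[0,0,-0.1,0,0,0],[0,0,-0.105,0,0,0.05],[0,0,-0.105,0,0,0.2],[0,0,-0.105,0,0,0.36],[0,0,-0.105,0,0,0.52],[0,0,-0.105,0,0,0.7]]'
python3 -m handwheel '[[0,0,0,0,0,0.18],[0,0,0,0,0,0.36],[0,0,0,0,0,0.54],[0,0,0,0,0,0.72],[0,0,0,0,0,0.9],[0,0,0,0,0,1.08],[0,0,0,0,0,1.24],[0,0,0,0,0,1.4]]'
python3 -m handwheel '[[0,0,0,0,0,0.18],[0,0,0,0,0,0.36],[0,0,0,0,0,0.54],[0,0,0,0,0,0.7],[0,0,0,0,0,0.84],[0,0,0,0,0,0.94],[0,0,0,0,0,1.0],[0,0,0,0,0,1.04]]'
python3 -c "
from h import *
o=ctrl.get_obs();print(o['tool_pos'],o['orientation'],o['force'],o['moment'],o['joint_pos'])
s=snap('wrist');cv2.imwrite('pics/w10.png',s['img'])
print(delta([.558,-.226,.18],9.05-180))
s=snap('scene');crop(s,'s10',120,130,140,120,5)"
```

```text
clock: 11.52
tool_pos: [0.5584, -0.2261, 0.1939]
orientation: [-180.0, -0.0, -31.3]
force: [0.1, -0.0, -2.0]
opening: 0.028
clock: 12.52
tool_pos: [0.5584, -0.2261, 0.1939]
orientation: [-180.0, 0.0, -111.5]
force: [0.0, -0.3, -2.4]
opening: 0.0277
clock: 13.52
tool_pos: [0.5583, -0.2261, 0.1939]
orientation: [180.0, 0.0, -170.9]
force: [0.5, 1.1, -3.0]
opening: 0.0279
[ 0.55833385 -0.22610187  0.19385496] [ 1.79997072e+02  1.12606682e-02 -1.70884684e+02] [ 0.47581488  1.05846206 -2.96621373] [ 0.00636379 -0.11990556 -0.01808559] [-3.48275954e+00  1.58515995e+01 -1.28451932e+01 -6.05781455e-03
 -6.12928564e+01 -7.73990146e+01]
[ 0.0003  0.0001  0.0139  0.0001  0.0002 -0.0005]
```

View pics/w10.png

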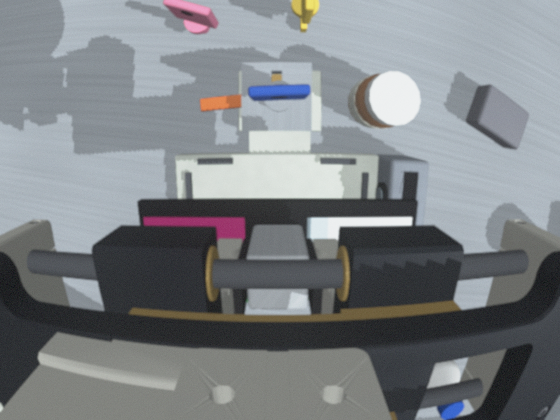

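View pics/s10.png

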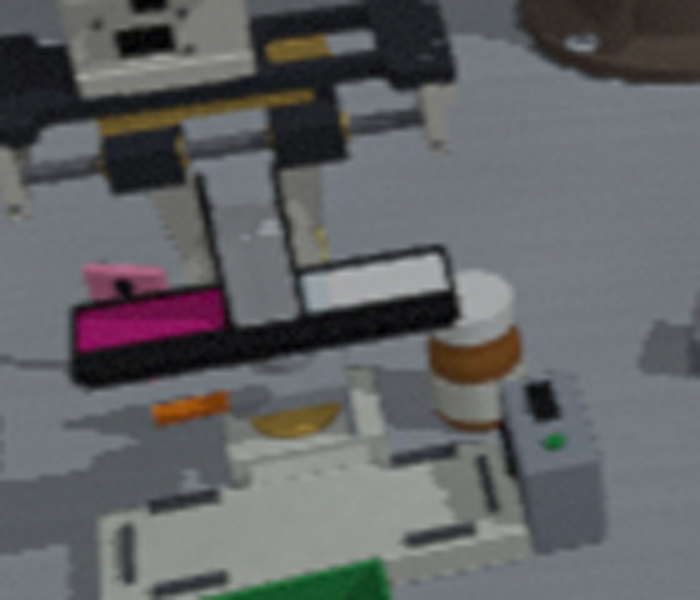

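```bash
python3 -m handwheel '[[0,0,0.04,0,0,0],[0,0,0.08,0,0,0],[0,0,0.105,0,0,0],[0,0,0.113,0,0,0],[0,0,0.118,0,0,0],[0,0,0.122,0,0,0],[0,0,0.124,0,0,0],[0,0,0.125,0,0,0]]'
python3 -c "
from h import *
o=ctrl.get_obs();print(o['tool_pos'],o['orientation'],o['force'],o['moment'])
s=snap('scene');crop(s,'s11',120,130,140,120,5)
s=snap('wrist');crop(s,'w11',130,100,300,200,2.6)"
```

```text
clock: 14.62
tool_pos: [0.5585, -0.2264, 0.0731]
orientation: [-179.9, 0.1, -170.7]
force: [-14.0, 6.9, 31.5]
opening: 0.0279
[ 0.55846552 -0.22641615  0.0731264 ] [-1.79918738e+02  8.65464328e-02 -1.70707130e+02] [-13.98144295   6.88318704  31.50843524] [2.51087732 4.81398719 0.04192768]
```

View pics/w11.png

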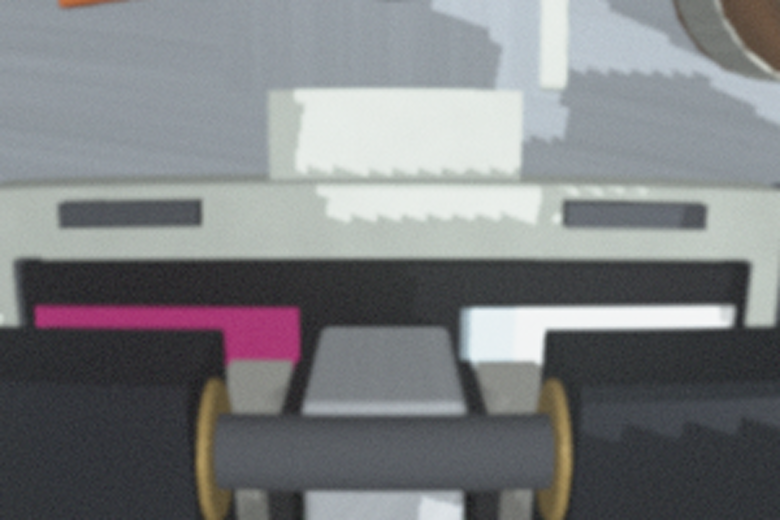

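View pics/s11.png

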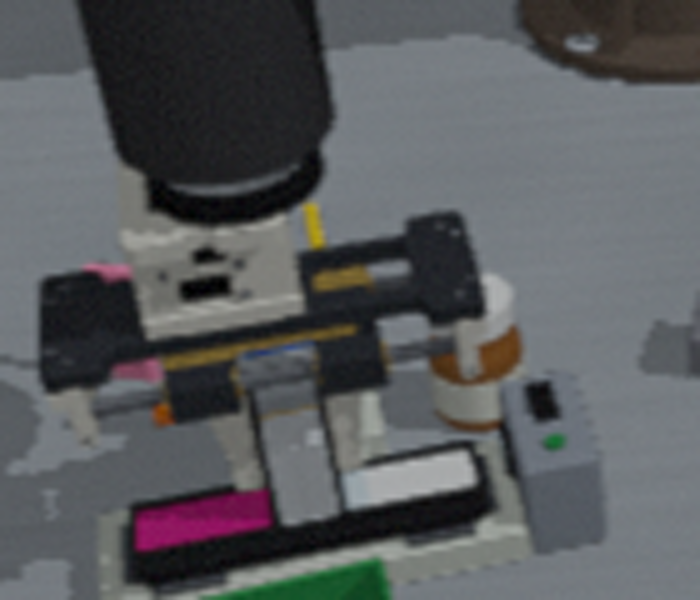

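```bash
python3 -m handwheel '[[0,0,-0.01,0,0,0],[0,0,-0.025,0,0,0],[0,0,-0.025,0,0,0]]'
python3 -c "
from ov import *
o=ctrl.get_obs();print(o['tool_pos'],o['orientation'],o['force'],o['moment'])
s=snap('wrist');
d=.0
cb=o['tool_pos']; 
z=cb[2]-.0694
L=STAGE[2:4]+[(box(0,0,.064,.178,.025,.025),(0,255,0)),(box(0,0,.064,.178,.02,.02),(0,255,0))]
over(s,'w12',[.558,-.226,.158],L+[(box(0,0,.056,.17,.032+z,.032+z),(0,255,255))],130,80,300,200,2.6)
crop(s,'w12r',130,80,300,200,2.6)"
```

```text
clock: 15.1
tool_pos: [0.5598, -0.2263, 0.0954]
orientation: [-179.9, 0.2, -170.8]
force: [-0.1, -0.1, -2.0]
opening: 0.0276
[ 0.55978158 -0.22631858  0.09541553] [-179.93948254    0.18960214 -170.76786748] [-0.05887497 -0.08675276 -2.01983665] [ 0.05703918 -0.19612803  0.05262039]
```

View pics/w12.png

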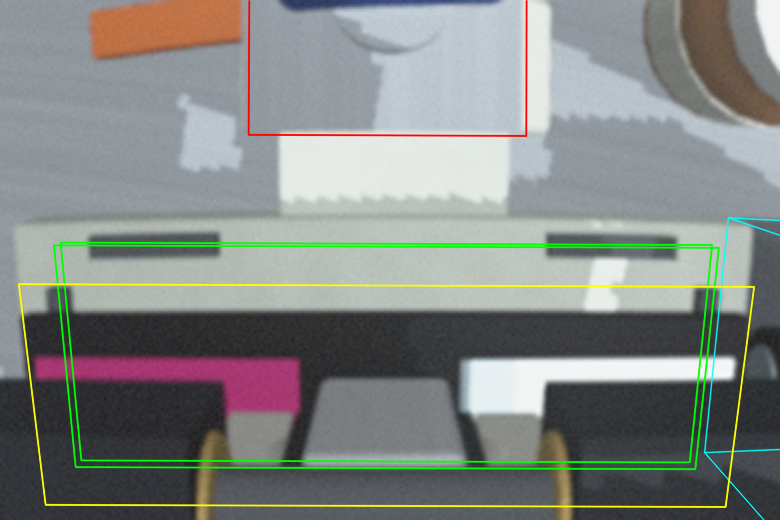

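```bash
python3 -c "
from h import *
o=ctrl.get_obs();print(o['tool_pos'],o['orientation'],o['force'])
s=snap('wrist')
C=lambda c:(130+(c[0]+.5)/2.6-.5,80+(c[1]+.5)/2.6-.5)
q=np.array([.558,-.226]);a=.158
R=np.array([[np.cos(a),np.sin(a)],[-np.sin(a),np.cos(a)]])
z=o['tool_pos'][2]-.0694
for n,c,zz in (('car -x edge',(390,312),.032+z),('carL',(24,316),.032+z),('carR',(757,316),.032+z),('posttop L',(322,380),.08+z),('posttop R',(447,380),.08+z),('stop in L',(150,257),.025),('stop in R',(610,257),.025),('stop out',(150,235),.025),('Lstop in',(72,300),.025),('Rstop in',(696,300),.025),('plate edge',(390,133),.055)):
    print(n,(R@(w(s,*C(c),zz)[:2]-q)*1000).round(1))
print('tcp',R@(o['tool_pos'][:2]-q)*1000)
crop(s,'w12z',130,160,300,100,2.6)"
```

```text
[ 0.55908959 -0.2261711   0.09439229] [-1.79977416e+02  1.04548134e-01 -1.70786765e+02] [-0.2929712  -0.49016175 -3.52553079]
car -x edge [-22.    1.1]
carL [-21.1 -84. ]
carR [-21.6  87. ]
posttop L [-21.7 -10.4]
posttop R [-21.7  10.1]
stop in L [-29.2 -61.1]
stop in R [-29.6  58.4]
stop out [-35.  -60.8]
Lstop in [-17.9 -84. ]
Rstop in [-18.4  83.6]
plate edge [-60.7   0.9]
tcp [ 1.04909926 -0.34040721]
```

View pics/w12r.png

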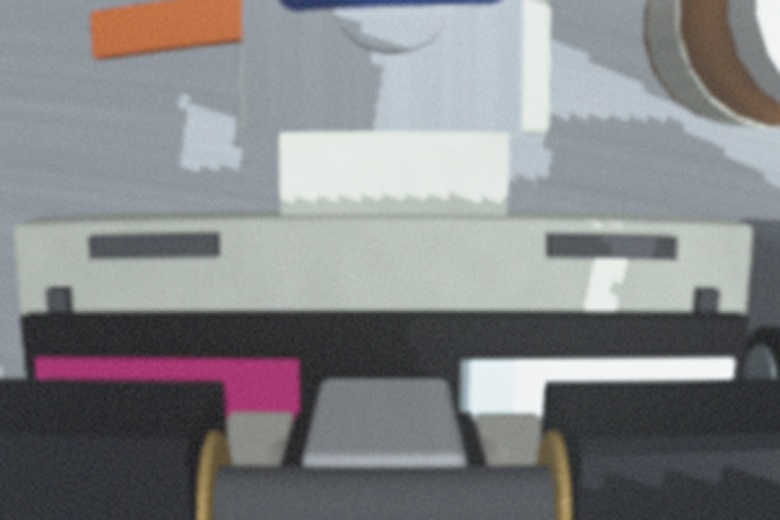

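```bash
python3 -c "
from h import *
o=ctrl.get_obs()
s=snap('wrist')
C=lambda c:(130+(c[0]+.5)/2.6-.5,80+(c[1]+.5)/2.6-.5)
q=np.array([.558,-.226]);a=.158
R=np.array([[np.cos(a),np.sin(a)],[-np.sin(a),np.cos(a)]])
z=o['tool_pos'][2]-.0694
for n,c,zz in (('postbase L',(322,380),.032+z),('posttop L',(303,455),.08+z),('posttop R',(465,455),.08+z),('slide edge',(385,357),.032+z)):
    print(n,(R@(w(s,*C(c),zz)[:2]-q)*1000).round(1))
img=s['img'][180:300,200:360]; img=cv2.convertScaleAbs(cv2.resize(img,None,fx=5,fy=5,interpolation=cv2.INTER_CUBIC),alpha=1.6); cv2.imwrite('pics/w13.png',img)
s=snap('scene');crop(s,'s13',120,160,140,110,5)"
```

```text
postbase L [ -6.9 -13.8]
posttop L [ -8.8 -13.7]
posttop R [-8.9 13.7]
slide edge [-12.3   0.2]
```

View pics/w13.png

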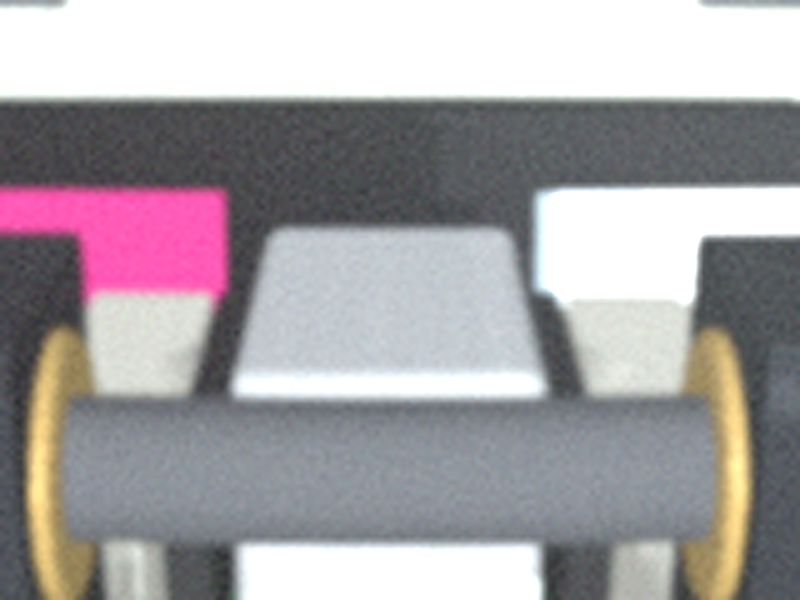

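View pics/s13.png

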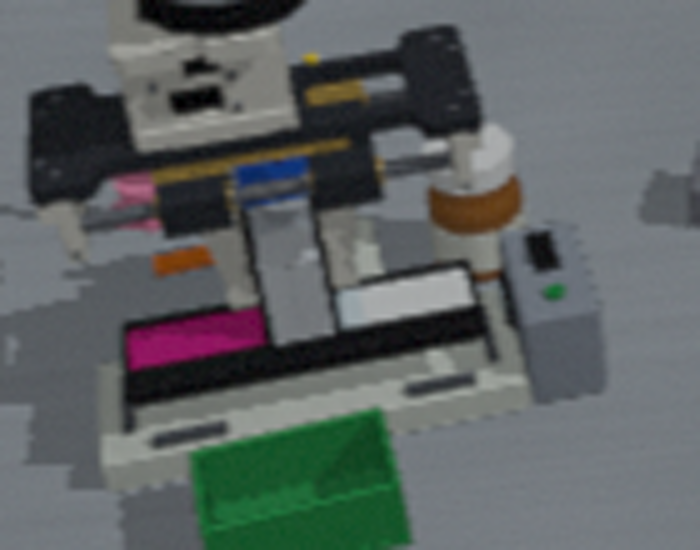

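```bash
python3 -m handwheel '[[0.003,0,0,0,0,0],[0.0055,0,0,0,0,0],[0.0055,0,0.008,0,0,0],[0.0055,0,0.014,0,0,0],[0.0055,0,0.018,0,0,0],[0.0055,0,0.021,0,0,0],[0.0055,0,0.021,0,0,0]]'
python3 -c "
from h import *
o=ctrl.get_obs();print(o['tool_pos'],o['orientation'],o['force'],o['moment'])
s=snap('wrist');crop(s,'w14',130,80,300,200,2.6)"
```

```text
clock: 16.18
tool_pos: [0.5529, -0.227, 0.0723]
orientation: [180.0, -0.0, -170.8]
force: [-0.2, 0.9, -1.5]
opening: 0.0278
[ 0.55290505 -0.22700591  0.07228136] [ 1.79994059e+02 -2.67432941e-02 -1.70786877e+02] [-0.22949795  0.91652819 -1.52302247] [ 4.35399406e-02 -1.57418818e-01 -8.81438001e-05]
```

View pics/w14.png

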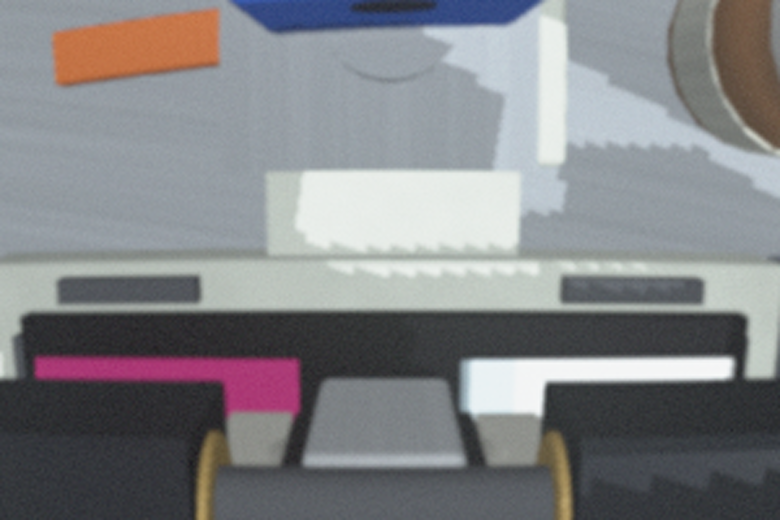

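```bash
python3 -m handwheel '[[0,0,0.0015,0,0,0],[0,0,0.003,0,0,0],[0,0,0.0035,0,0,0],[0,0,0.0035,0,0,0]]'
python3 -c "
from h import *
o=ctrl.get_obs();print(o['tool_pos'],o['orientation'],o['force'],o['moment'])
s=snap('scene');crop(s,'s14',120,160,140,110,5)"
```

```text
clock: 16.73
tool_pos: [0.5532, -0.227, 0.0695]
orientation: [-180.0, 0.0, -170.8]
force: [-0.9, 1.7, 3.6]
opening: 0.0279
[ 0.55318234 -0.22699333  0.06947941] [-1.79988173e+02  2.51352335e-02 -1.70774784e+02] [-0.92413001  1.71289715  3.61696505] [ 0.40799195  0.30721454 -0.02697203]
```

View pics/s14.png

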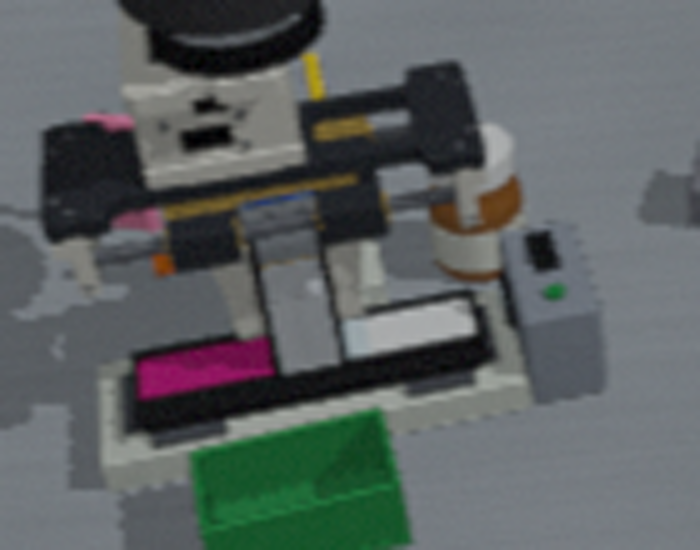

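```bash
python3 -m handwheel '[[0,0,0,0,0,0],[0,0,0,0,0,0],[0,0,0,0,0,0]]' -0.4
python3 -m handwheel '[[0,0,-0.03,0,0,0],[0,0,-0.08,0,0,0],[0,0,-0.13,0,0,0],[0,0,-0.13,0,0,0]]' 
python3 -c "
from ov import *
o=ctrl.get_obs();print(o['tool_pos'],o['orientation'],o['force'],o['joint_pos'])
s=snap('wrist');cv2.imwrite('pics/w15.png',s['img'])
over(s,'w15o',[.558,-.226,.158],STAGE[:4],180,100,200,150,4)
s=snap('scene');crop(s,'s15',120,160,140,110,5)
print(delta([.468,-.2413,.2],-80+0.0))"
```

```text
clock: 17.15
tool_pos: [0.553, -0.2271, 0.069]
orientation: [-180.0, 0.0, -170.8]
force: [0.1, -0.1, -0.1]
opening: 0.0525
clock: 17.65
tool_pos: [0.5554, -0.2276, 0.2038]
orientation: [-179.8, 0.4, -170.8]
force: [0.1, -0.0, 0.1]
opening: 0.0612
[ 0.55540714 -0.22760181  0.20379754] [-179.83233835    0.444734   -170.75500899] [ 0.14306054 -0.01740291  0.11506147] [-3.60724238e+00  1.49361927e+01 -1.27587973e+01  7.32055984e-02
 -6.18341439e+01 -7.71827070e+01]
[ 8.6200e-02 -6.0000e-04 -6.0000e-04 -1.0000e-03  1.1000e-03 -1.5848e+00]
```

View pics/w15o.png

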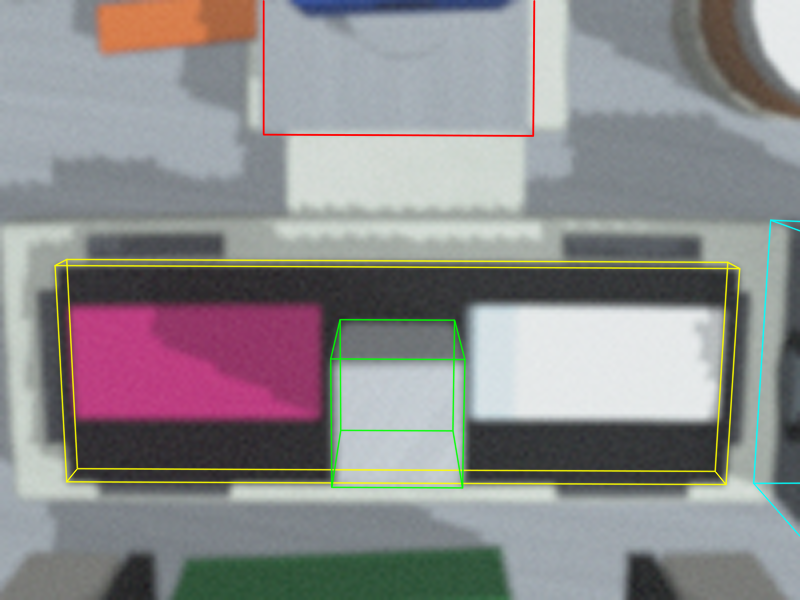

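View pics/s15.png

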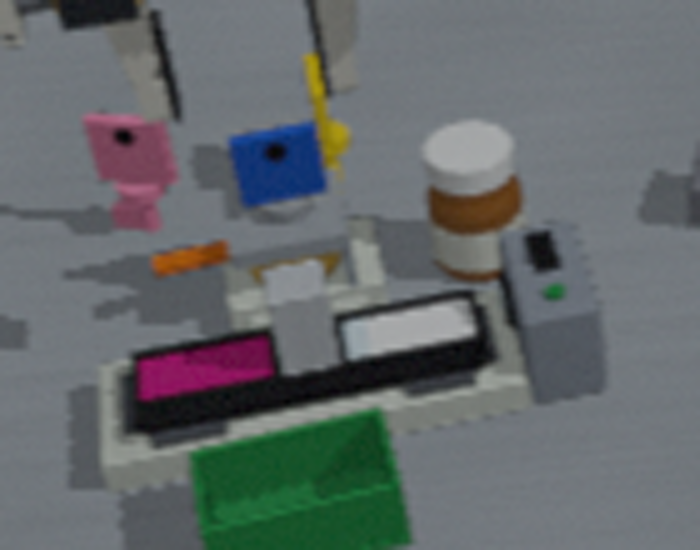

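```bash
python3 -m handwheel '[[0.01,0,0,0,0,-0.18],[0.02,0,0,0,0,-0.36],[0.04,0,0,0,0,-0.54],[0.06,0,0,0,0,-0.72],[0.08,0,0,0,0,-0.9],[0.086,0,0,0,0,-1.08],[0.086,0,0,0,0,-1.26],[0.086,0,0,0,0,-1.44]]' 0
python3 -m handwheel '[[0,0,0,0,0,-0.16],[0,0,0,0,0,-0.18],[0,0,0,0,0,-0.18]]'
python3 -c "
from ov import *
o=ctrl.get_obs();print(o['tool_pos'],o['orientation'],o['opening'])
s=snap('wrist');
a=.158-1.5
KEY=[(box(0,0,.044,.008,.063,.105),(255,255,255))]
s2=dict(s)
over(s,'w16',[.4690,-.2402,a],KEY,180,120,200,150,4)
crop(s,'w16r',180,120,200,150,4)
print(delta([.468,-.2413,.088],-78))"
```

```text
clock: 18.75
tool_pos: [0.4672, -0.2407, 0.1976]
orientation: [179.9, 0.0, -88.0]
force: [-0.6, 0.0, 0.6]
opening: 0.0438
clock: 19.12
tool_pos: [0.4677, -0.2407, 0.1983]
orientation: [179.9, 0.0, -78.1]
force: [1.4, -0.8, -0.4]
opening: 0.0436
[ 0.4677313  -0.24072224  0.19830094] [ 1.79924338e+02  3.03803760e-02 -7.81439263e+01] 0.04362068113867874
[ 6.000e-04 -1.000e-04  1.105e-01  9.000e-04  4.000e-04 -2.200e-03]
```

View pics/w16.png

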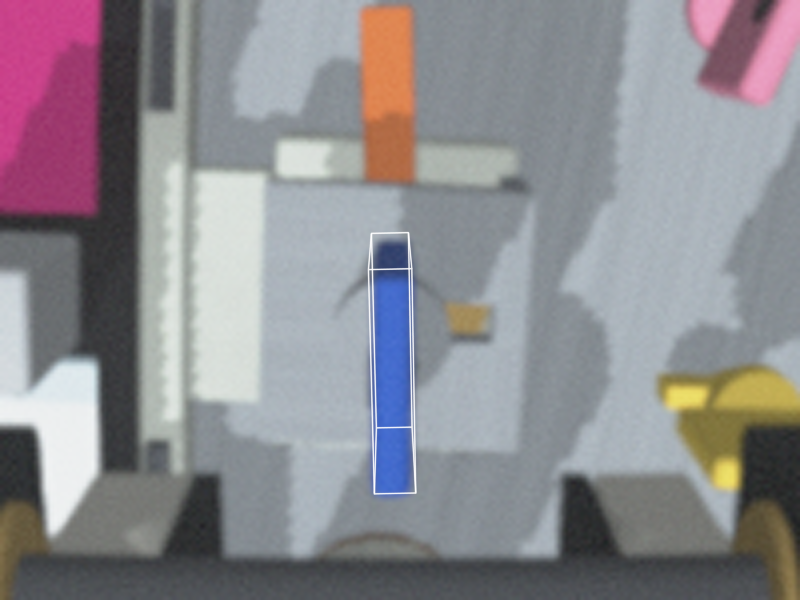

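```bash
python3 -m handwheel '[[0,-0.0005,0.04,0,0,0],[0,-0.0005,0.08,0,0,0],[0,-0.0005,0.11,0,0,0],[0,-0.0005,0.11,0,0,0]]' 0
python3 -m handwheel '[[0,0,0,0,0,0],[0,0,0,0,0,0],[0,0,0,0,0,0],[0,0,0,0,0,0]]' 1
python3 -m handwheel '[[0,0,0,0,0,-0.08],[0,0,0,0,0,-0.23],[0,0,0,0,0,-0.38],[0,0,0,0,0,-0.53],[0,0,0,0,0,-0.68],[0,0,0,0,0,-0.83],[0,0,0,0,0,-0.98],[0,0,0,0,0,-1.13]]'
python3 -c "
from h import *
o=ctrl.get_obs();print(o['tool_pos'],o['orientation'],o['force'],o['moment'],o['opening'],o['joint_pos'])
s=snap('wrist');cv2.imwrite('pics/w17.png',s['img'])"
```

```text
clock: 19.68
tool_pos: [0.4669, -0.2404, 0.087]
orientation: [179.7, 0.1, -78.1]
force: [-0.1, -0.4, -0.0]
opening: 0.044
clock: 20.18
tool_pos: [0.4688, -0.2407, 0.0897]
orientation: [-179.9, -0.0, -78.0]
force: [-0.3, 0.0, 0.5]
opening: 0.0092
clock: 21.18
tool_pos: [0.4689, -0.2402, 0.0894]
orientation: [-180.0, -0.0, -13.0]
force: [0.1, 3.9, 2.8]
opening: 0.0076
[ 0.46890469 -0.24017145  0.08939233] [-1.79953294e+02 -4.07175662e-02 -1.29586930e+01] [0.06071767 3.94294265 2.78787316] [ 1.68395014  0.03584014 -0.09442686] 0.007616057260964073 [-5.80190619e+00  1.56683227e+01 -2.92721401e+01 -5.83505370e-02
 -4.50133328e+01  8.28844636e+01]
```

View pics/w17.png

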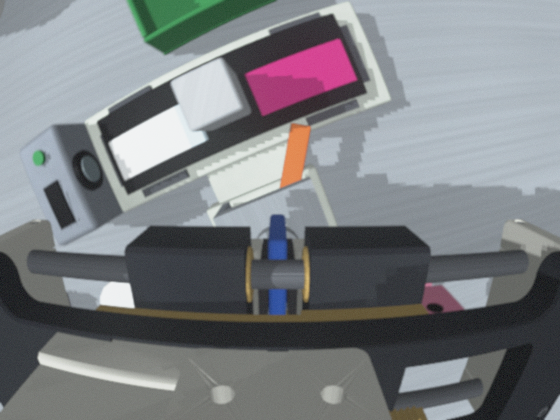

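```bash
python3 -m handwheel '[[0,0,0,0,0,-0.13],[0,0,0,0,0,-0.26],[0,0,0,0,0,-0.36],[0,0,0,0,0,-0.42],[0,0,0,0,0,-0.45],[0,0,0,0,0,-0.45]]'
python3 -c "
from h import *
o=ctrl.get_obs();print(o['tool_pos'],o['orientation'],o['force'],o['moment'])
s=snap('wrist');crop(s,'w18',180,100,200,150,4)
a=[w(s,*c,.04) for c in ()]"
```

```text
clock: 21.98
tool_pos: [0.4684, -0.2405, 0.0894]
orientation: [-180.0, 0.0, 12.5]
force: [-2.1, 4.2, 5.6]
opening: 0.0081
[ 0.46844329 -0.24050526  0.08938039] [-1.79989049e+02  4.56333705e-03  1.24777668e+01] [-2.09746739  4.23773157  5.59162149] [ 1.60874019  0.81971772 -0.03545317]
```

View pics/w18.png

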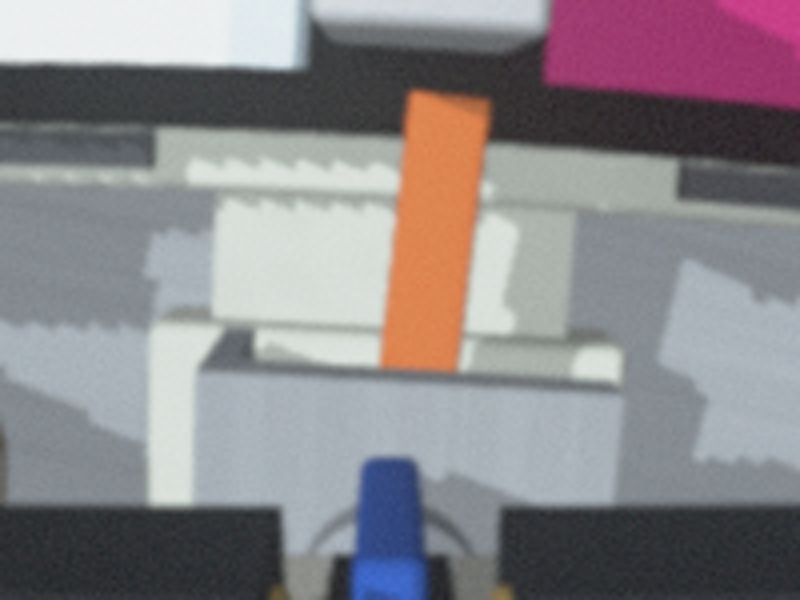

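```bash
cat > la.py <<'E'
from h import *
import sys
def ang(s,a,b,u0,v0,k,z=.04):
    C=lambda c:(u0+(c[0]+.5)/k-.5,v0+(c[1]+.5)/k-.5)
    A=w(s,*C(a),z);B=w(s,*C(b),z);return A.round(4),np.degrees(np.arctan2(*(A-B)[[1,0]])).round(2)
E
python3 -c "
from la import *
s=snap('wrist')
for a,b in (((410,92),(382,368)),((490,98),(460,370))): print(ang(s,a,b,180,100,4))
print(ang(s,(196,372),(618,386),180,100,4,.055))
print(ang(s,(600,340+0),(600,340),180,100,4) if 0 else '')"
python3 -m handwheel '[[0,0,0,0,0,-0.03],[0,0,0,0,0,-0.05],[0,0,0,0,0,-0.05]]'
python3 -c "
from h import *
o=ctrl.get_obs();print(o['tool_pos'],o['orientation'],o['force'],o['moment'])
s=snap('wrist');crop(s,'w19',180,100,200,150,4)"
```

```text
(array([ 0.5376, -0.2281,  0.04  ]), np.float64(6.77))
(array([ 0.5394, -0.2397,  0.04  ]), np.float64(6.77))
(array([ 0.4934, -0.2072,  0.055 ]), np.float64(100.56))

clock: 22.45
tool_pos: [0.4685, -0.2406, 0.0894]
orientation: [-180.0, 0.0, 15.3]
force: [-2.5, 3.8, 4.8]
opening: 0.0078
[ 0.46849479 -0.24061426  0.08938011] [-1.79996393e+02  1.07887484e-03  1.53294962e+01] [-2.53659654  3.76045278  4.7806985 ] [ 1.30295717  0.80823488 -0.10209667]
```

View pics/w19.png

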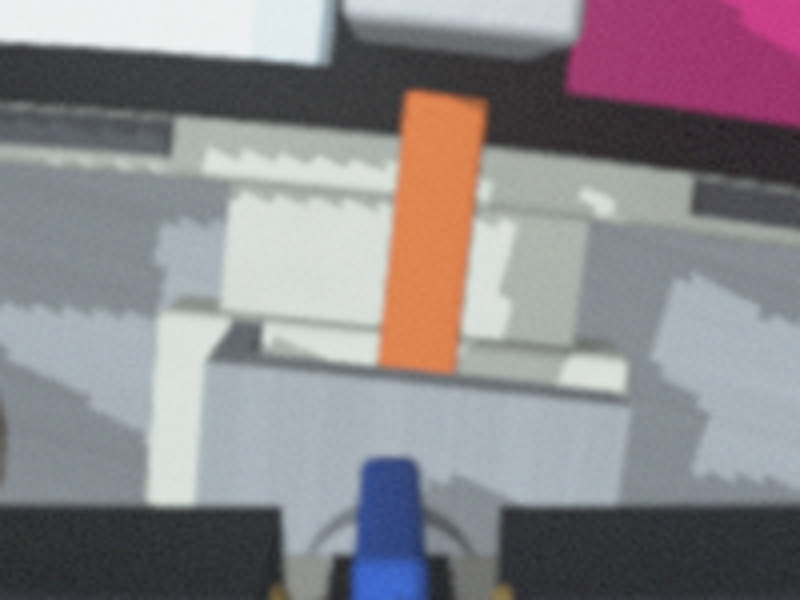

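```bash
python3 -m handwheel '[[0,0,0,0,0,-0.03],[0,0,0,0,0,-0.05],[0,0,0,0,0,-0.05]]'
python3 -c "
from la import *
o=ctrl.get_obs();print(o['tool_pos'],o['orientation'],o['force'],o['moment'])
s=snap('wrist');crop(s,'w20',180,100,200,150,4)"
```

```text
clock: 22.88
tool_pos: [0.4681, -0.2401, 0.0893]
orientation: [-179.9, 0.0, 18.2]
force: [-2.6, 7.9, 8.1]
opening: 0.0078
[ 0.46813337 -0.24013535  0.08933866] [-1.7994479e+02  1.7785651e-02  1.8164880e+01] [-2.63644309  7.8940622   8.1183858 ] [ 2.76987037  1.1393538  -0.19880515]
```

View pics/w20.png

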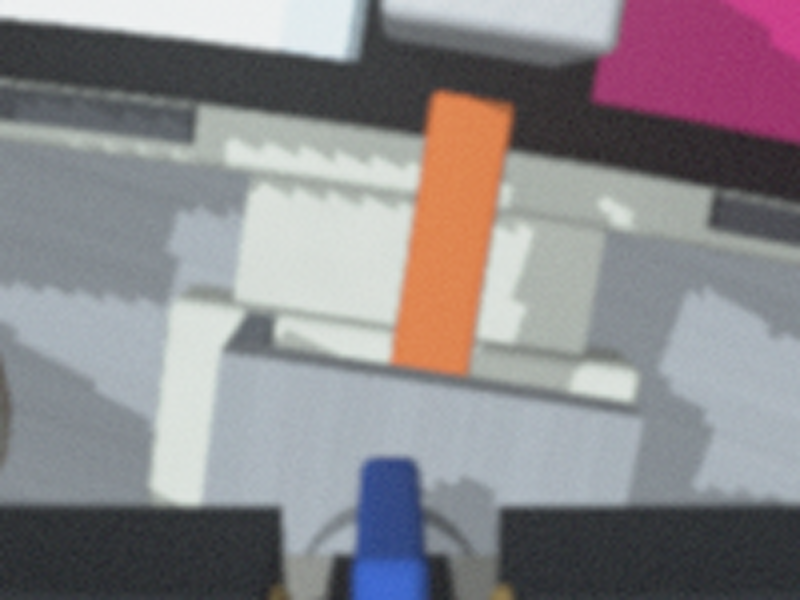

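```bash
python3 -m handwheel '[[0,0,0,0,0,0.04],[0,0,0,0,0,0.08],[0,0,0,0,0,0.12],[0,0,0,0,0,0.12]]'
python3 -c "
from la import *
o=ctrl.get_obs();print(o['tool_pos'],o['orientation'],o['force'],o['moment'])
s=snap('wrist');crop(s,'w21',180,100,200,150,4)"
```

```text
clock: 23.42
tool_pos: [0.4688, -0.241, 0.0894]
orientation: [180.0, -0.0, 11.4]
force: [-0.8, 0.6, 3.8]
opening: 0.0079
[ 0.46881685 -0.24097577  0.08936838] [ 1.79967600e+02 -2.10768943e-02  1.13633408e+01] [-0.79161868  0.57138292  3.78000726] [-0.14739856  0.2788431   0.00596871]
```

View pics/w21.png

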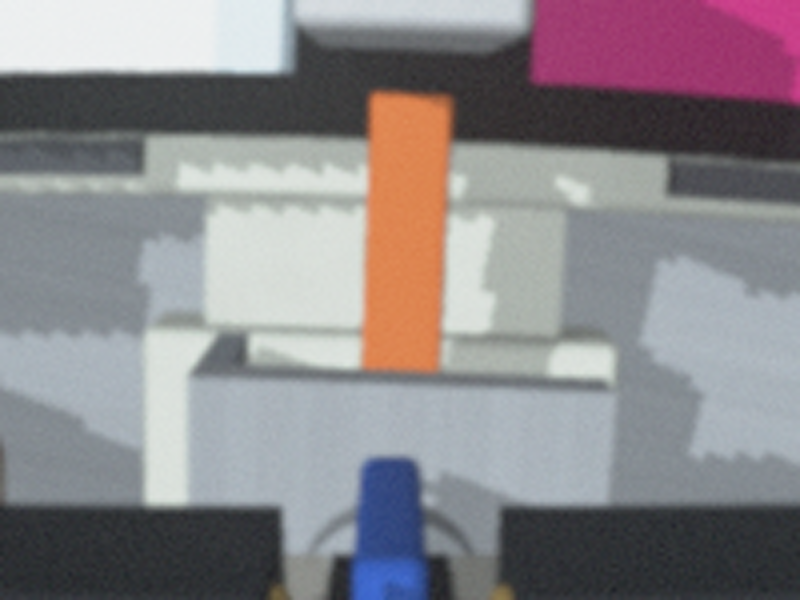

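```bash
python3 -m handwheel '[[0,0,-0.003,0,0,0.01],[0,0,-0.006,0,0,0.01],[0,0,-0.009,0,0,0.01]]'
python3 -c "
from la import *
o=ctrl.get_obs();print(o['tool_pos'],o['orientation'],o['force'],o['moment'])
s=snap('scene');crop(s,'s22',120,130,140,110,5)"
```

```text
clock: 23.85
tool_pos: [0.4685, -0.2406, 0.0981]
orientation: [-180.0, 0.0, 10.8]
force: [-0.4, -0.6, 0.2]
opening: 0.008
[ 0.46854776 -0.24064434  0.0981328 ] [-1.79993691e+02  8.07863563e-03  1.08421319e+01] [-0.39830134 -0.62876036  0.24410313] [-0.02635303 -0.00686615 -0.01426164]
```

View pics/s22.png

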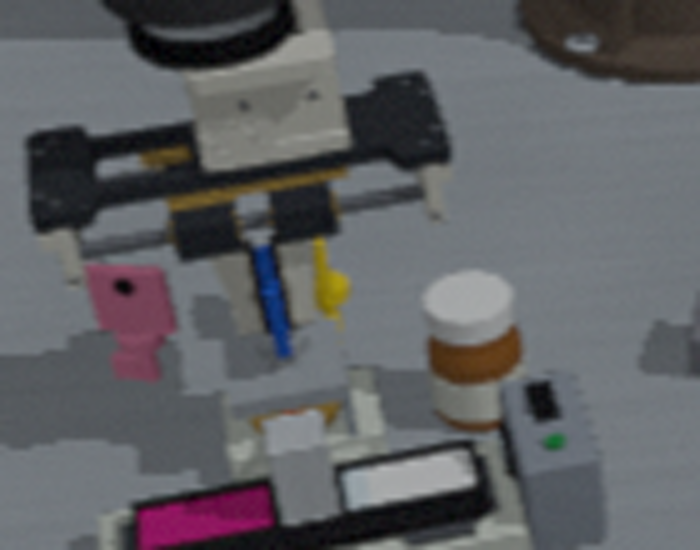

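```bash
python3 -m handwheel '[[0,0,-0.004,0,0,0],[0,0,-0.008,0,0,0],[0,0,-0.013,0,0,0],[0,0,-0.013,0,0,0]]'
python3 -c "
from la import *
o=ctrl.get_obs();print(o['tool_pos'],o['orientation'],o['force'],o['moment'])"
```

```text
clock: 24.4
tool_pos: [0.469, -0.2407, 0.1116]
orientation: [180.0, -0.1, 10.8]
force: [-0.3, -0.9, -1.0]
opening: 0.0076
[ 0.46895097 -0.24073559  0.11162719] [ 1.79978904e+02 -5.58836361e-02  1.08455590e+01] [-0.28586156 -0.94217969 -0.9746679 ] [-0.02966797 -0.04968155  0.02021454]
```

Free so far (about 22 mm up with only the key's weight). Continue up and check that the key comes along.

```bash
python3 -m handwheel '[[0,0,-0.01,0,0,0],[0,0,-0.04,0,0,0],[0,0,-0.09,0,0,0],[0,0,-0.11,0,0,0],[0,0,-0.11,0,0,0]]'
python3 -c "
from la import *
o=ctrl.get_obs();print(o['tool_pos'],o['orientation'],o['force'],o['moment'],o['joint_pos'])
s=snap('scene');crop(s,'s23',120,100,140,110,5)
s=snap('wrist');cv2.imwrite('pics/w23.png',s['img'])"
```

```text
clock: 25.02
tool_pos: [0.4695, -0.2408, 0.2233]
orientation: [179.9, -0.2, 10.9]
force: [-0.0, 0.2, -0.9]
opening: 0.0075
[ 0.46952342 -0.24084145  0.22326288] [179.92059972  -0.21943483  10.8506161 ] [-0.04040257  0.22861057 -0.8936057 ] [-0.01498332 -0.01905959 -0.00982431] [-5.83239545e+00  7.38742870e+00 -1.97068344e+01  1.47048102e-02
 -6.26727455e+01  1.06676135e+02]
```

View pics/s23.png

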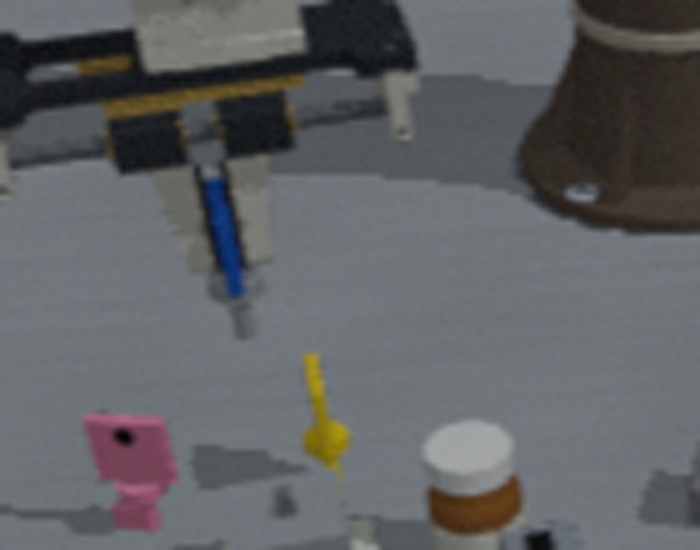

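View pics/w23.png

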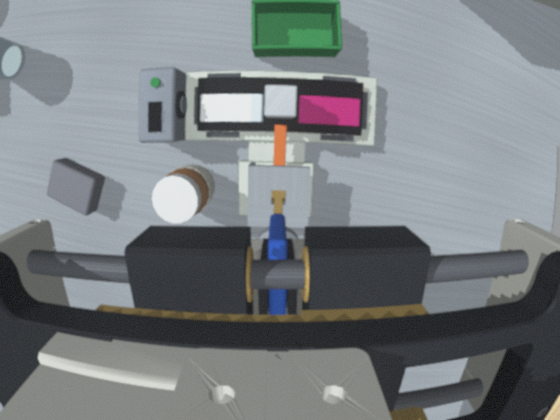

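```bash
python3 -c "
from la import *
print(delta([.482,.235,.223],10.8))"
```

```text
[ 1.029e-01 -4.644e-01 -2.100e-03 -5.000e-04  2.000e-04  5.000e-04]
```

```bash
python3 -m handwheel '[[0.008,-0.035,-0.01,0,0,0],[0.02,-0.09,-0.01,0,0,0],[0.032,-0.145,-0.01,0,0,0],[0.045,-0.2,-0.01,0,0,0],[0.057,-0.26,-0.01,0,0,0],[0.07,-0.315,-0.01,0,0,0],[0.082,-0.37,-0.01,0,0,0],[0.093,-0.42,-0.005,0,0,0]]'
python3 -m handwheel '[[0.007,-0.03,0.003,0,0,0],[0.01,-0.045,0.003,0,0,0],[0.01,-0.045,0.003,0,0,0],[0.01,-0.045,0.003,0,0,0]]'
python3 -c "
from ov import *
o=ctrl.get_obs();print(o['tool_pos'],o['orientation'],o['opening'],o['joint_pos'])
s=snap('wrist');cv2.imwrite('pics/w24.png',s['img'])
over(s,'w24o',[.5703,.248,.19],RACK,180,60,200,150,4)"
```

```text
clock: 26.12
tool_pos: [0.4803, 0.1911, 0.225]
orientation: [180.0, 0.1, 10.9]
force: [1.6, 0.8, -0.9]
opening: 0.008
clock: 26.62
tool_pos: [0.4821, 0.2344, 0.2227]
orientation: [180.0, 0.0, 10.8]
force: [-0.5, -1.3, -1.0]
opening: 0.0078
[0.48209184 0.23443214 0.22273054] [1.79968985e+02 4.69951636e-02 1.08071245e+01] 0.007771063833510289 [ 4.68953707e+01  8.38564729e+00 -1.85752595e+01 -2.93576604e-03
 -6.30953393e+01  5.39130963e+01]
```

View pics/w24o.png

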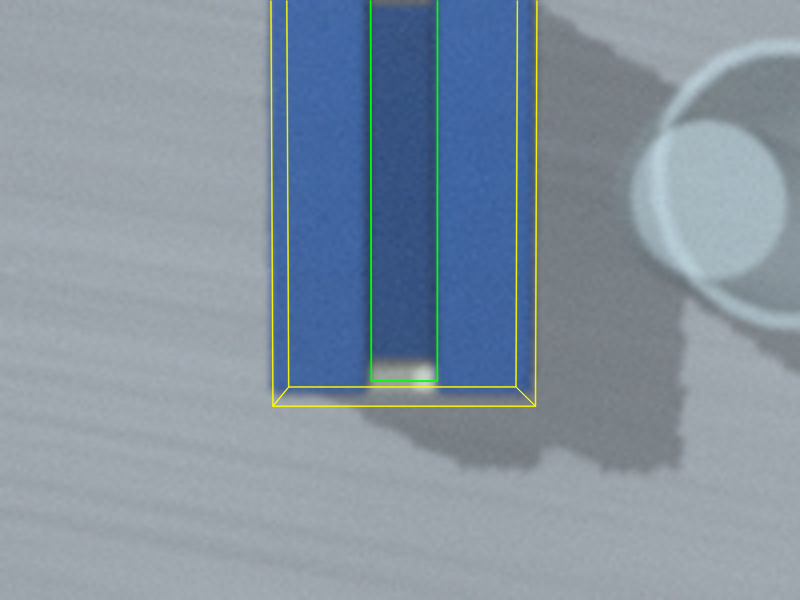

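View pics/w24.png

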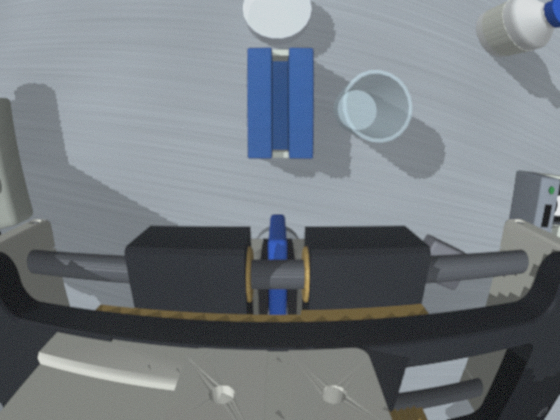

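```bash
python3 -c "
from la import *
print(delta([.573,.2486,.135],10.9))"
```

```text
[ 0.0919  0.003   0.0879  0.0002  0.0004 -0.002 ]
```

```bash
python3 -m handwheel '[[0.03,0.003,0,0,0,0],[0.075,0.003,0.01,0,0,0],[0.092,0.003,0.05,0,0,0],[0.092,0.003,0.08,0,0,0],[0.092,0.003,0.088,0,0,0],[0.092,0.003,0.088,0,0,0]]'
python3 -c "
from ov import *
o=ctrl.get_obs();print(o['tool_pos'],o['orientation'],o['opening'])
s=snap('wrist');over(s,'w25',[.573,.2486,.19],RACK,180,130,200,150,4)
s=snap('scene');over(s,'s25',[.573,.2486,.19],RACK,320,140,110,110,5)
s=snap('top');crop(s,'t25',130,140,110,100,6)"
```

```text
clock: 27.42
tool_pos: [0.5734, 0.2492, 0.1356]
orientation: [180.0, -0.0, 10.8]
force: [-0.3, -0.1, -0.2]
opening: 0.008
[0.57340661 0.24924206 0.13559966] [ 1.79985520e+02 -1.05827206e-02  1.08203099e+01] 0.00804236248708284
```

View pics/w25.png

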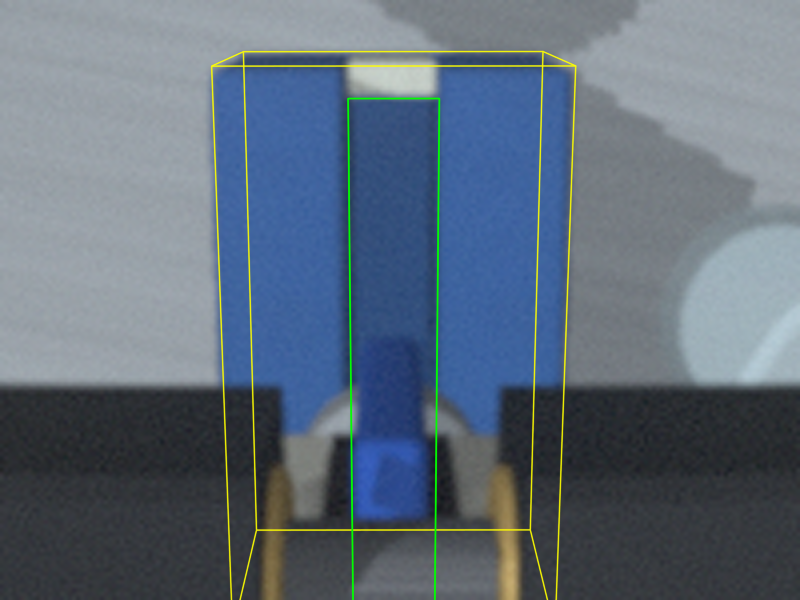

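View pics/s25.png

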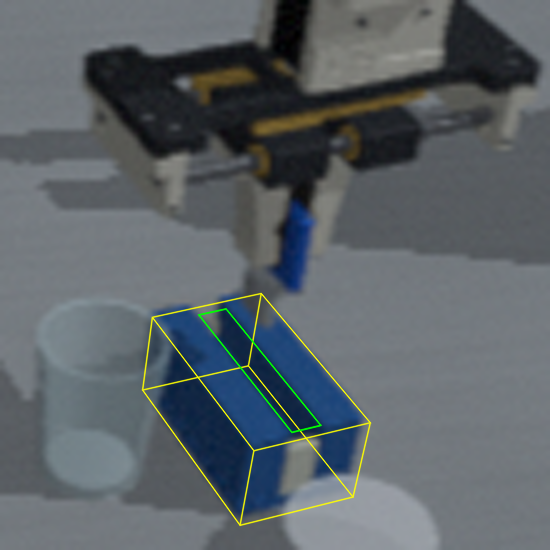

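```bash
python3 -m handwheel '[[0,0.0005,0.01,0,0,0],[0,0.0005,0.02,0,0,0],[0,0.0005,0.028,0,0,0],[0,0.0005,0.036,0,0,0],[0,0.0005,0.036,0,0,0]]'
python3 -c "
from ov import *
o=ctrl.get_obs();print(o['tool_pos'],o['orientation'],o['force'],o['moment'])
s=snap('wrist');crop(s,'w26',180,130,200,150,4)"
```

```text
clock: 28.2
tool_pos: [0.5729, 0.249, 0.098]
orientation: [180.0, 0.1, 10.8]
force: [-0.2, -0.1, -1.9]
opening: 0.0079
[0.57290952 0.24897304 0.09803626] [1.79955929e+02 8.58246522e-02 1.08377147e+01] [-0.24372264 -0.14006567 -1.88357903] [-0.02253832  0.00278432 -0.0267081 ]
```

View pics/w26.png

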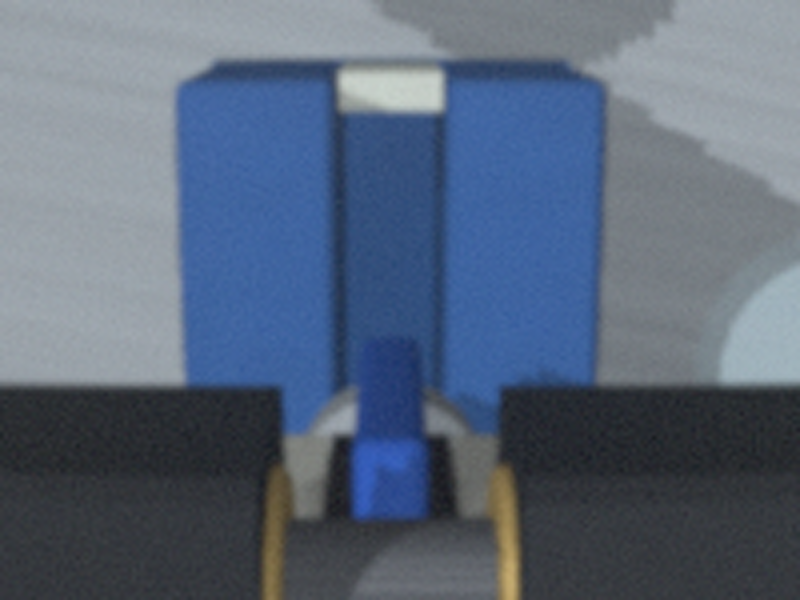

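```bash
python3 -m handwheel '[[0,0,0.005,0,0,0],[0,0,0.01,0,0,0],[0,0,0.0125,0,0,0],[0,0,0.0135,0,0,0],[0,0,0.0135,0,0,0]]'
python3 -c "
from ov import *
o=ctrl.get_obs();print(o['tool_pos'],o['orientation'],o['force'],o['moment'])
s=snap('wrist');crop(s,'w27',180,130,200,150,4)"
```

```text
clock: 28.88
tool_pos: [0.5734, 0.2493, 0.0856]
orientation: [180.0, 0.0, 10.8]
force: [-0.7, -0.1, -0.3]
opening: 0.0077
[0.57335358 0.24925423 0.08555216] [1.79998168e+02 1.23642108e-03 1.08390273e+01] [-0.73629398 -0.12306225 -0.25015683] [-0.01833495 -0.04718365 -0.04380754]
```

View pics/w27.png

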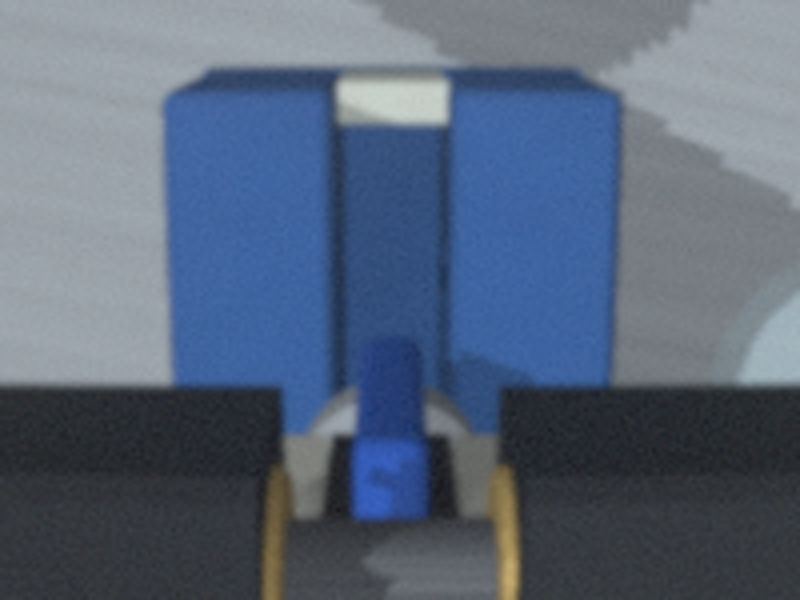

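```bash
python3 -m handwheel '[[0,0,0.0008,0,0,0],[0,0,0.0015,0,0,0],[0,0,0.0022,0,0,0],[0,0,0.0022,0,0,0]]'
python3 -c "
from ov import *
o=ctrl.get_obs();print(o['tool_pos'],o['orientation'],o['force'],o['moment'])"
```

```text
clock: 29.42
tool_pos: [0.5734, 0.2493, 0.0844]
orientation: [-180.0, -0.0, 10.9]
force: [-2.0, -1.2, 7.0]
opening: 0.0078
[0.57343341 0.24931101 0.08438629] [-1.79996177e+02 -3.56362370e-02  1.08566627e+01] [-1.96985564 -1.1740666   6.97279301] [-0.30574365  1.11422423  0.02640477]
```

```bash
python3 -m handwheel '[[0,0,-0.0005,0,0,0],[0,0,-0.0005,0,0,0],[0,0,-0.0005,0,0,0],[0,0,-0.0005,0,0,0]]' 0.4
python3 -m handwheel '[[0,0,-0.01,0,0,0],[0,0,-0.03,0,0,0],[0,0,-0.07,0,0,0],[-0.03,0,-0.12,0,0,0],[-0.09,0,-0.13,0,0,0],[-0.09,0,-0.13,0,0,0]]'
python3 -c "
from ov import *
o=ctrl.get_obs();print(o['tool_pos'],o['orientation'],o['force'],o['moment'])
s=snap('wrist');cv2.imwrite('pics/w28.png',s['img'])
s=snap('scene');cv2.imwrite('pics/s28.png',s['img']);crop(s,'s28c',320,140,110,110,5)
"
```

```text
clock: 29.92
tool_pos: [0.5733, 0.2492, 0.0837]
orientation: [180.0, 0.0, 10.8]
force: [-0.8, 0.2, 0.2]
opening: 0.026
clock: 30.68
tool_pos: [0.4825, 0.2316, 0.2165]
orientation: [-179.9, -0.1, 10.9]
force: [0.6, 0.2, 0.2]
opening: 0.0264
[0.48248806 0.23164707 0.21653646] [-1.79854766e+02 -1.48154201e-01  1.09038763e+01] [0.61684091 0.20938498 0.17269932] [-0.05036716 -0.14892797  0.04879291]
```

View pics/w28.png

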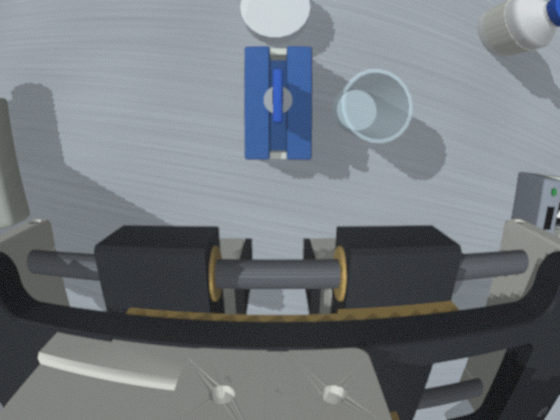

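View pics/s28c.png

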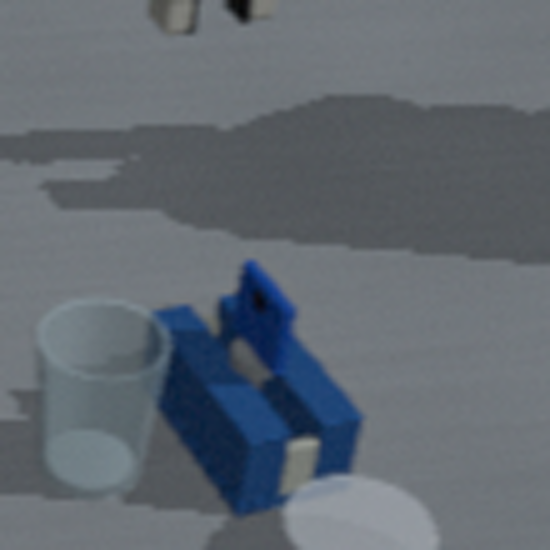

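View pics/s28.png

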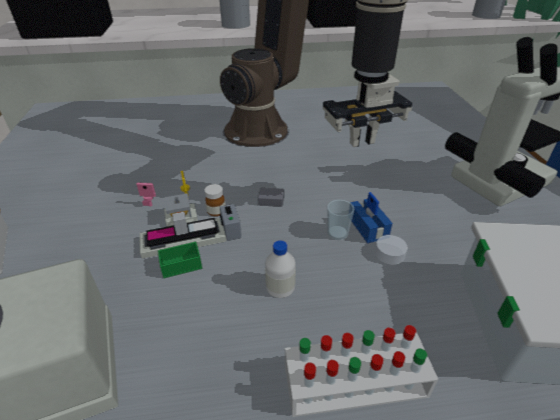

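```bash
python3 -c "
from ov import *
s=snap('top');cv2.imwrite('pics/t29.png',s['img']);crop(s,'t29c',310,150,150,112,5)
a=cv2.imread('pics/scene0.png');b=cv2.imread('pics/s28.png')
d=cv2.absdiff(a,b).max(2)[150:330,120:420]; cv2.imwrite('pics/d29.png',cv2.resize(d*2,None,fx=2.5,fy=2.5))"
```

```text
(no output)
```

View pics/t29c.png

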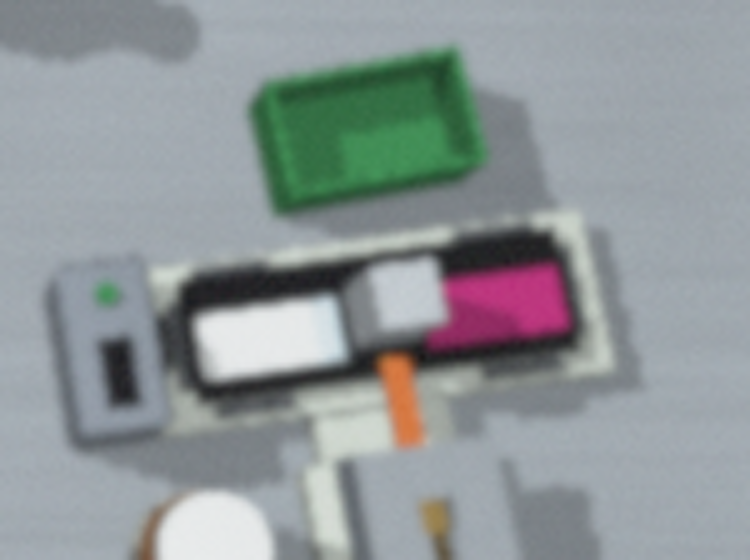

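View pics/d29.png

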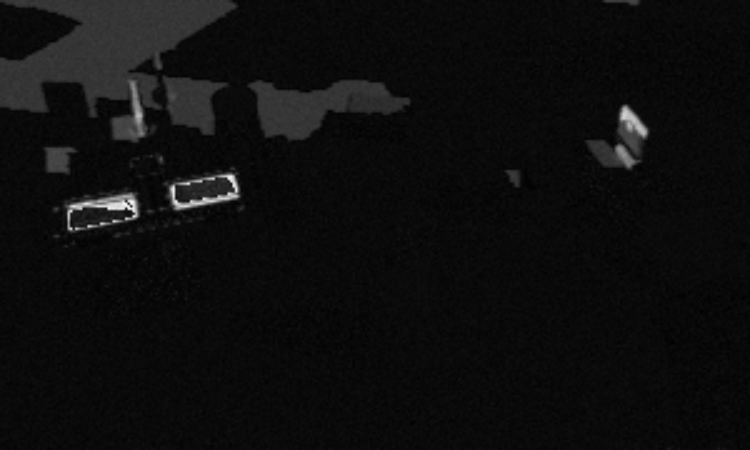

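```bash
python3 -c "
from plant import ctrl
print(ctrl.close_job(), ctrl.get_obs()['clock'])"
```

```text
the job is handed in; nothing more can be done
the job is handed in; nothing more can be done
```

I did the whole job in the order asked and handed it in at about 31 s. I unlocked the stage to its clockwise stop and turned the carrier end for end so the white slide lies at the reading head. I then seated it, locked it by turning back to the 0 stop, drew the key out, and hung it by its collar in the blue rack.

**Last checks:**
- **Latch:** in the top picture the orange arm is where it started, over the carrier's edge.
- **Carrier:** it sits level and centred in the nest. When seated, the gripper stood at the same height as when it first gripped the carrier (69.5 mm against 69.4 mm).
- **Key:** it stands upright in the slot, with the gripper clear of it. When seated, the gripper was at 84.4 mm, the height worked out beforehand.
- **Other things:** comparing the scene camera's first and last pictures shows no bystander moved. Only the slides, the key and shadows differ.

**What did not go cleanly:**
- **First lowering of the carrier:** it landed on the stops, because it was held about 5 mm off-centre in the gripper, and pressed with about 31 N. I lifted it, shifted it 5.5 mm and it then seated with light contact. I did not find out why it was off-centre.
- **Camera disagreement:** the scene camera's overlay of the rack was off by a few pixels from the wrist camera's. I followed the wrist camera, and the key went in without resistance.

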